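# Clear the dryer's catch drawer into the tote

### The job

The dryer has finished its run: collect every finished piece from its pulled-out catch drawer into the wooden tote, the burros sitting upright on the floor of the wide bay and the flowerpots upright and nested in one single stack in the narrow bay. Then push the emptied drawer fully home until it seats at its detent. Leave everything else on the table where it stands.

Things in the scene. Friction and masses are not known exactly. Their poses are not given: they have to be found in the camera images.
- dryer: Bench belt dryer, fixed; sizes in mm. Origin on the table below the middle of the front face of its plinth (430 wide, 345 deep, 118 high); x into the machine, z up. A tunnel 235 high stands beyond y = -230, a belt and chute up to 190 high over the plinth beyond x = 40; only the drawer comes in front of x = 0.
- catch_drawer (a joint): The dryer's catch drawer: 0 = home, grows to 0.29 m as it comes out along the dryer's -x. At opening s, in the dryer's frame: inside x = 6 - s to 241 - s, y = -195 to 195, floor top z = 14, walls to z = 55, front panel's outer face x = -16 - s, up to z = 98. Friction about 1.5 N; 27 to 11 mm from home a detent resists by 4 N more, then draws it home and holds it.
- drawer_pull (a point): Middle of the outer face of the drawer's cup pull (90 mm wide, z = 56 to 84, standing 20 proud of the front panel); a place to push on
- tote: Open wooden carrying tote, fixed, 300 mm (x) by 270 (y), walls 60 high and 8 thick, floor 8 thick. Origin on the table under its centre. A divider along x, 50 high, at y = 15 to 23 parts it: wide bay y = -127 to 15 (142 wide), narrow bay y = 23 to 127 (104 wide), both x = -142 to 142.
- pot1: Finished terracotta flowerpot, hollow: 42 mm across at the foot widening to 60 at height 32, then an upright collar 69 across from height 32 to 54 (the rim); wall about 3. Origin under the centre of its foot, z up. Nested, a collar rests on the rim below: each pot sits 22 higher than the one under it, with about 2 side play. 0.12 kg. Two or three pots are there.
- pot2: Finished terracotta flowerpot, hollow: 42 mm across at the foot widening to 60 at height 32, then an upright collar 69 across from height 32 to 54 (the rim); wall about 3. Origin under the centre of its foot, z up. Nested, a collar rests on the rim below: each pot sits 22 higher than the one under it, with about 2 side play. 0.12 kg. Two or three pots are there.
- pot3: Finished terracotta flowerpot, hollow: 42 mm across at the foot widening to 60 at height 32, then an upright collar 69 across from height 32 to 54 (the rim); wall about 3. Origin under the centre of its foot, z up. Nested, a collar rests on the rim below: each pot sits 22 higher than the one under it, with about 2 side play. 0.12 kg. Two or three pots are there.
- burro1: Finished terracotta burro lying on folded legs, pink saddle, 110 mm long, 48 wide, 92 tall. Origin on its underside below the saddle's middle, x to the nose (x = 64; tail x = -46), z up. Grip it across the saddle's flat upright flanks (y = -24 and 24, x = -20 to 20, z = 26 to 56); neck and head stand from x = 22 on. 0.2 kg. Two or three burros are there.
- burro2: Finished terracotta burro lying on folded legs, pink saddle, 110 mm long, 48 wide, 92 tall. Origin on its underside below the saddle's middle, x to the nose (x = 64; tail x = -46), z up. Grip it across the saddle's flat upright flanks (y = -24 and 24, x = -20 to 20, z = 26 to 56); neck and head stand from x = 22 on. 0.2 kg. Two or three burros are there.
- burro3: Finished terracotta burro lying on folded legs, pink saddle, 110 mm long, 48 wide, 92 tall. Origin on its underside below the saddle's middle, x to the nose (x = 64; tail x = -46), z up. Grip it across the saddle's flat upright flanks (y = -24 and 24, x = -20 to 20, z = 26 to 56); neck and head stand from x = 22 on. 0.2 kg. Two or three burros are there.
- palette: Bystander: round white porcelain palette, 130 mm across, 14 high, origin under its centre
- dish: Bystander: clay mixing dish streaked with carmine, 116 mm across, 40 high, origin under its centre
- burnisher: Bystander: copper burnisher with wooden handle, 178 mm long along its x, 16 high, origin on the table below it
- ladle: Bystander: blue enamel ladle, bowl 74 mm across and 30 high, origin under the bowl, handle 150 along -x
- brush_jar: Bystander: white jar with brushes, 76 mm across, 185 high, origin under its centre
- paint_jar: Bystander: capped paint jar, 60 mm across, 75 high, origin under its centre
- show_burro: Bystander: larger standing burro, 160 mm long, 180 high, not from the dryer, origin under its middle
Mind the look-alikes: they are no part of the job. Leave any purple or turquoise look-alike of the pot1 alone.

How it is judged:
On the way, in this order (a step that is already met when the one before it is completed fails the run):
1. every finished piece is in the tote: burros upright in the wide bay, pots in one nested stack in the narrow bay (x of pot1 in the frame of tote between -0.145 and 0.145 m and y of pot1 in the frame of tote between 0.023 and 0.13 m and z of pot1 in the frame of tote between 0 and 0.06 m and angle between each of pot1, pot2, pot3, burro1, burro2, burro3's own z axis and vertical below 0.15 rad and x of pot2 in the frame of tote between -0.145 and 0.145 m and y of pot2 in the frame of tote between 0.023 and 0.13 m and z of pot2 in the frame of tote between 0 and 0.06 m and x of pot3 in the frame of tote between -0.145 and 0.145 m and y of pot3 in the frame of tote between 0.023 and 0.13 m and z of pot3 in the frame of tote between 0 and 0.06 m and x of burro1 in the frame of tote between -0.145 and 0.145 m and y of burro1 in the frame of tote between -0.13 and 0.015 m and z of burro1 in the frame of tote between 0 and 0.018 m and x of burro2 in the frame of tote between -0.145 and 0.145 m and y of burro2 in the frame of tote between -0.13 and 0.015 m and z of burro2 in the frame of tote between 0 and 0.018 m and x of burro3 in the frame of tote between -0.145 and 0.145 m and y of burro3 in the frame of tote between -0.13 and 0.015 m and z of burro3 in the frame of tote between 0 and 0.018 m and horizontal distance between pot1 and pot2 below 0.008 m and horizontal distance between each of pot1, pot2 and pot3 below 0.008 m), for 0.2 s.
2. the emptied catch drawer is pushed home (value of joint catch_drawer below 0.005 m), for 0.2 s.
At the end, for the whole second after the job is handed in: All burros upright (within 0.15 rad) on the floor of the tote's wide bay; all pots upright (0.15 rad) in the narrow bay, nested in one stack (axes within 8 mm); drawer home (within 5 mm); all released and at rest (all of step 1 and value of joint catch_drawer below 0.005 m and linear speed of each of pot1, pot2, pot3, burro1, burro2, burro3 below 0.03 m/s); the robot touches nothing.
It fails at once if a bystander is shoved more than 30 mm (distance of any of palette, dish, burnisher, ladle, brush_jar, paint_jar, show_burro from where it was at the start of the episode above 0.03 m).
Of pot1, pot2, pot3 only 2 to 3 are there at a start; the rules pass over those that are not, and their reading is None.
Of burro1, burro2, burro3 only 2 to 3 are there at a start; the rules pass over those that are not, and their reading is None.
At some moment in a run one of burro1, burro2, burro3 may be knocked a few centimetres aside while the robot is not near it.
It also fails if it takes over 210 s, if anything falls off the work surface, if the arm or the gripper's body presses on something with over 40 N, if the wrist force passes 120 N, or if a joint passes its speed limit or range.

### The arm

A 6-joint arm with a two-finger parallel gripper is mounted at the origin on the work surface. World frame = base frame: x ahead of the robot, y to its left, z up, the work surface at z = 0. Lengths are in m, angles in rad, forces in N, time in s.
With the tool pointing down it reaches from about 0.3 to 0.825 m from the base axis. Payload 5.4 kg.
Tool frame: the origin (TCP) lies at the very end of the fingers, on their centre line; the grasp point (between the pads) lies 19 mm behind it; z points along the fingers, y is the line along which they close (so a half turn about z gives the same grasp; the last joint's range is limited). The gripper opens to 92 mm and grips with 3 to 60 N. Pads are 20 mm wide; open, the fingers measure 128 mm over their backs; the gripper's body (75 mm by 189 mm) begins 69 mm behind the grasp point.
Start: joints at [0.921, 0.158, 1.597, -0, 1.386, -0.21], TCP at [0.245, 0.52, 0.215] pointing down, gripper open.
Joint ranges: [-2.91, 2.91], [-0.94, 2.29], [0.18, 2.7], [-1.29, 4.43], [0.17, 2.64], [-3, 3]. Speed limits (rad/s): [2.57, 2.57, 3.14, 3.14, 3.14, 3.14].

### API

Orientations are given as a unit quaternion [w, x, y, z].
In Python, from plant import read_state, grab_frame, hand_in gives the robot as it stands. The module is installed in compiled form; this text tells all that it offers.
- The arm moves only by the tool drive_tool, never from a script. Its argument "steps" is a list of rows, each a list of 7 numbers: the shift along the tool's x, y, z as a fraction of full scale, then the turn, a rotation vector about the tool's x, y, z as a fraction of full scale, then the closure, from 0 (fully open) to 1 (shut). A call has 1 to 8 rows; each row is the pose to reach, as a shift and turn from the pose commanded when the call began, along the tool's axes at that moment; what a row does not reach only later rows make up. Full scale, the value 1, is 15 cm for a shift and 1.5 rad for a turn. A row lasts 1/10 s, in which the tool goes at most 50 mm and 8.59 degrees, less where a joint would pass 70% of its speed; a pose out of reach is approached as far as the arm can. A call with a number of a shift or a turn outside -1 to 1 is refused whole. A call with a gripper value outside its range is refused whole. The fingers move at their own pace and stop on an object; "grip_force" is the grip in N (left out, the last holds). Time passes only in rows, so rows that repeat a pose let the fingers close. It gives the time, the measured TCP pose, the force, the opening and the grip force at its end, in the units of the state.
- read_state(): the state, without advancing time (a new reading comes with each control period).
- grab_frame(name): name is "side" or "top" or "wrist"; returns a dict with "image" (400x640x3 uint8, red, green, blue), "range_z" (400x640 float32, m along the optical axis (not along the pixel's ray), 0 where there is no reading), "fx", "fy", "cx", "cy" (pixels), "pose" (4x4, takes a point from camera to world coordinates). Camera axes: x right, y down, z forward; pixel columns grow to the right and rows downward; lengths in m; the calibration is good to about 2 mm. A picture is of the moment at which its call begins.
- hand_in(): hands the job in; it is judged then, once.
The state is a dict: "clock": time; "qpos": joint angles; "qvel": joint speeds; "tau": joint torques, N m; "tool_pos": TCP position; "tool_rot": TCP orientation; "ft_force": force on the tool from outside, world axes, zero at the start; "ft_torque": the same for the moment, N m; "grip_width": finger opening in m; "gripper_force": force on a finger pad.
Only numpy, scipy, OpenCV 4.12 (cv2) and the standard library are available. Lean on these libraries where they do the work, as an engineer would, in place of code of your own. Each camera call takes 0.05 s, during which the arm holds its last target. There are 200 camera calls.

## Working session

There is one attempt and no reset: what is moved stays moved. The work goes in short steps, Python scripts to look and compute and a tool call to move; the robot and the scene stay as the last step left them, time stands still between calls to the robot, and variables do not carry over. Pictures are saved under pics/ and viewed, at most 14 in all, crops included, and the job is handed in when it is done.

Besides the shell and the picture viewer there is one more tool, called after "Request:" by a JSON object that holds its "op" and its "data", one argument or row to a line. drive_tool: Moves the arm, as the interface text tells. Shift numbers are shares of 15 cm and turn numbers shares of 1.5 rad, none past 1 either way. Its arguments: {"type":"object","properties":{"steps":{"type":"array","items":{"type":"array","items":{"type":"number","minimum":-1,"maximum":1}}},"grip_force":{"type":"number"}},"required":["steps"]}

```bash
mkdir -p pics
python3 - <<'E'
from plant import *
import cv2
for n in("top","side"):
    f=grab_frame(n); cv2.imwrite(f"pics/{n}0.png",f["image"][:,:,::-1]); print(n,f["fx"],f["cx"],f["cy"],f["pose"].round(3).tolist())
s=read_state();print(s["clock"],s["tool_pos"],s["tool_rot"],s["ft_force"])
E
```

```text
top 365.4818408978751 323.47964002226354 203.95295460379822 [[-0.018, -0.981, 0.196, 0.234], [-1.0, 0.016, -0.01, 0.039], [0.006, -0.196, -0.981, 1.427], [0.0, 0.0, 0.0, 1.0]]
side 429.42278273368476 322.82208492960444 196.04462112293618 [[0.685, -0.454, 0.57, -0.25], [-0.728, -0.448, 0.519, -0.667], [0.019, -0.77, -0.637, 0.942], [0.0, 0.0, 0.0, 1.0]]
0.1 [0.24446573 0.51982176 0.21372717] [-3.64095935e-04  2.18105189e-01  9.75924895e-01 -7.70589090e-04] [-0.01866655  0.43355521 -0.24202975]
```

View pics/top0.png

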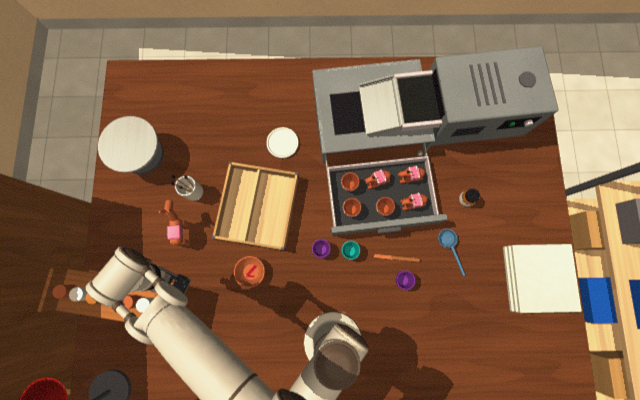

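View pics/side0.png

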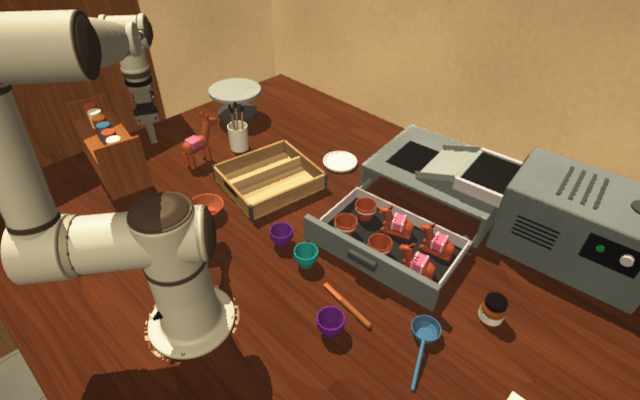

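```bash
cat > h.py <<'E'
from plant import *
import cv2, numpy as np
def cloud(n):
    f=grab_frame(n);z=f["range_z"];v,u=np.mgrid[:400,:640]
    P=np.stack([(u-f["cx"])/f["fx"]*z,(v-f["cy"])/f["fy"]*z,z],-1)
    W=P@f["pose"][:3,:3].T+f["pose"][:3,3]; W[z==0]=np.nan
    return f,W
def onplane(f,u,v,h):
    d=f["pose"][:3,:3]@np.array([(u-f["cx"])/f["fx"],(v-f["cy"])/f["fy"],1]);o=f["pose"][:3,3]
    return o+d*(h-o[2])/d[2]
def crop(f,n,x0,y0,x1,y1,k):
    cv2.imwrite(f"pics/{n}.png",cv2.resize(f["image"][y0:y1,x0:x1,::-1],None,fx=k,fy=k,interpolation=cv2.INTER_CUBIC))
def hsv(f): return cv2.cvtColor(f["image"],cv2.COLOR_RGB2HSV)
E
python3 - <<'E'
from h import *
f,W=cloud("top"); np.savez("top0.npz",W=W,im=f["image"])
crop(f,"t1",310,145,450,235,5.7)
g,V=cloud("side"); np.savez("side0.npz",W=V,im=g["image"])
crop(g,"s1",300,180,475,310,4.5)
np.set_printoptions(precision=3,suppress=True)
# tote/drawer points
for n,(u,v) in dict(totecen=(256,205),drawfloor=(430,195),table=(310,300),top=(370,100)).items(): print(n,W[v,u])
# tote: light wood colour
H=hsv(f);m=((W[...,2]>.045)&(W[...,2]<.075))
r=np.zeros_like(m);r[150:260,205:310]=1
p=W[m&r];print("tote rim",len(p),cv2.minAreaRect(p[:,:2].astype(np.float32)),p[:,2].mean())
r[:]=0;r[145:240,320:450]=1
p=W[r&(W[...,2]>.085)&(W[...,2]<.112)];print("panel",len(p),cv2.minAreaRect(p[:,:2].astype(np.float32)))
r[:]=0;r[55:165,310:445]=1
p=W[r&(W[...,2]>.108)&(W[...,2]<.128)];print("plinth",len(p),cv2.minAreaRect(p[:,:2].astype(np.float32)))
E
```

```text
totecen [0.518 0.292 0.005]
drawfloor [ 0.545 -0.399  0.013]
table [0.149 0.082 0.003]
top [ 0.894 -0.159  0.135]
tote rim 978 ((0.4855475425720215, 0.2892821431159973), (0.27353987097740173, 0.35490286350250244), 79.43817901611328) 0.056944737838293326
panel 991 ((0.5715266466140747, -0.19946859776973724), (0.35287779569625854, 0.42953360080718994), 5.614853382110596)
plinth 5921 ((0.888755202293396, -0.1897306740283966), (0.34931501746177673, 0.4724957048892975), 5.57902717590332)
```

View pics/t1.png

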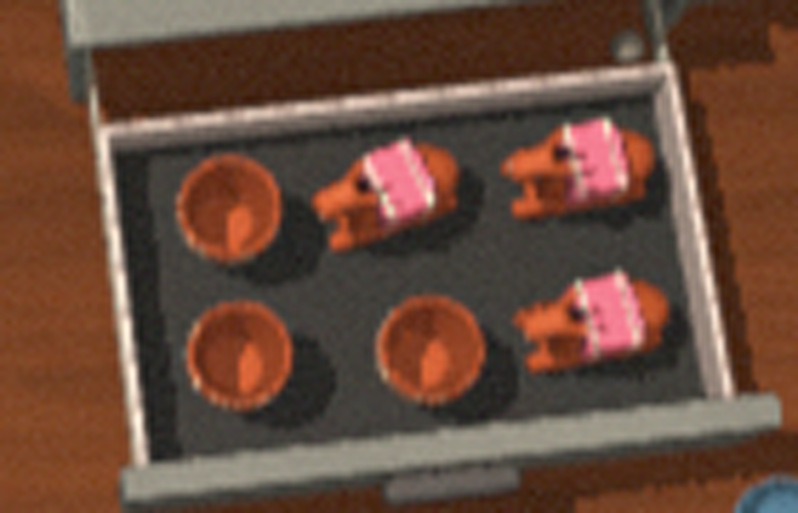

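View pics/s1.png

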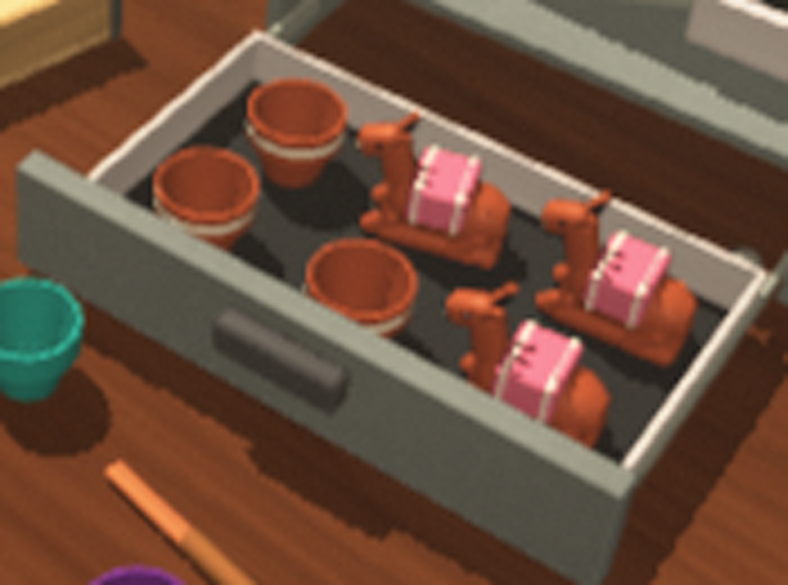

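```bash
cat > meas.py <<'E'
from h import *
np.set_printoptions(precision=3,suppress=True)
def pots(W,im):
    H=cv2.cvtColor(im,cv2.COLOR_RGB2HSV)
    o=((H[...,0]<16)&(H[...,1]>110)&(W[...,2]>.058)&(W[...,2]<.078)&(W[...,0]>.35)&(W[...,1]<-.02)&(W[...,1]>-.42)).astype(np.uint8)
    n,L,s,c=cv2.connectedComponentsWithStats(o)
    for i in range(1,n):
        if s[i,4]>25:
            p=W[L==i];(x,y),r=cv2.minEnclosingCircle(p[:,:2].astype(np.float32));print("pot?",c[i].round(),s[i,4],round(x,4),round(y,4),"r",round(r,4),p[:,2].mean().round(4))
def burros(W,im):
    H=cv2.cvtColor(im,cv2.COLOR_RGB2HSV)
    o=((H[...,0]>160)&(H[...,0]<178)&(H[...,1]>60)&(H[...,2]>120)&(W[...,2]<.16)).astype(np.uint8)
    o=cv2.morphologyEx(o,cv2.MORPH_CLOSE,np.ones((3,3)))
    n,L,s,c=cv2.connectedComponentsWithStats(o)
    for i in range(1,n):
        if s[i,4]>60:
            p=W[L==i];zt=np.nanpercentile(p[:,2],90);q=p[p[:,2]>zt-.012];r=cv2.minAreaRect(q[:,:2].astype(np.float32))
            print("saddle",c[i].round(),s[i,4],"ztop",zt.round(3),"mean",q[:,:2].mean(0),"rect",np.round(r[0],3),np.round(r[1],3),round(r[2],1))
if __name__=="__main__":
  for n in("top","side"):
    D=np.load(n+"0.npz");print(n);pots(D["W"],D["im"]);burros(D["W"],D["im"])
  D=np.load("top0.npz");W=D["W"]
  def big(m):
    n,L,s,c=cv2.connectedComponentsWithStats(m.astype(np.uint8));i=1+s[1:,4].argmax();return W[L==i]
  z=W[...,2];r=np.zeros(z.shape,bool);r[150:260,205:310]=1
  p=big(r&(z>.045)&(z<.075));print("tote",len(p),cv2.minAreaRect(p[:,:2].astype(np.float32)))
  r[:]=0;r[200:240,320:450]=1
  p=big(r&(z>.085)&(z<.112));R=cv2.minAreaRect(p[:,:2].astype(np.float32));print("panel",len(p),R,p[:,2].mean())
E
python3 meas.py
```

```text
top
pot? [386. 174.] 26 0.6212 -0.2176 r 0.0168 0.0621
pot? [350. 180.] 81 0.5953 -0.077 r 0.0353 0.066
pot? [385. 205.] 88 0.4968 -0.2089 r 0.0352 0.0654
pot? [352. 206.] 80 0.4949 -0.0809 r 0.0346 0.066
saddle [414. 172.] 96 ztop 0.073 mean [ 0.624 -0.327] rect [ 0.625 -0.328] [0.035 0.049] 86.6
saddle [380. 176.] 103 ztop 0.075 mean [ 0.61  -0.194] rect [ 0.611 -0.192] [0.047 0.039] 19.0
saddle [417. 200.] 100 ztop 0.073 mean [ 0.516 -0.33 ] rect [ 0.517 -0.328] [0.046 0.037] 13.4
saddle [173. 232.] 157 ztop 0.106 mean [0.405 0.573] rect [0.405 0.574] [0.046 0.046] 5.4
side
pot? [366. 204.] 130 0.5945 -0.0794 r 0.0371 0.0648
pot? [345. 221.] 149 0.4938 -0.0821 r 0.0364 0.0649
pot? [388. 219.] 45 0.5878 -0.1699 r 0.0171 0.068
pot? [407. 224.] 40 0.6187 -0.2202 r 0.0152 0.062
pot? [429. 236.] 47 0.6128 -0.2971 r 0.0155 0.0687
pot? [380. 241.] 144 0.4953 -0.2098 r 0.0355 0.0647
pot? [448. 245.] 43 0.6292 -0.3537 r 0.0156 0.0616
pot? [409. 257.] 48 0.506 -0.3006 r 0.0129 0.0683
pot? [428. 266.] 60 0.519 -0.3527 r 0.0195 0.0614
saddle [194. 141.] 119 ztop 0.104 mean [0.403 0.566] rect [0.403 0.567] [0.044 0.048] 4.8
saddle [398. 221.] 125 ztop 0.072 mean [ 0.609 -0.196] rect [ 0.611 -0.196] [0.051 0.034] 41.6
saddle [439. 241.] 142 ztop 0.072 mean [ 0.622 -0.329] rect [ 0.626 -0.331] [0.05  0.029] 11.8
saddle [419. 261.] 162 ztop 0.072 mean [ 0.515 -0.332] rect [ 0.518 -0.332] [0.049 0.032] 13.6
tote 977 ((0.5112935304641724, 0.28464946150779724), (0.2734774351119995, 0.3027785122394562), 79.51705932617188)
panel 753 ((0.4166303873062134, -0.21470904350280762), (0.04157569631934166, 0.4295436143875122), 5.675540924072266) 0.09713231575991896
```

```bash
cat >> h.py <<'E'
def byaw(W,im,c):
    """heading of burro near c from coloured points: min-area rect + direction saddle->head"""
    H=cv2.cvtColor(im,cv2.COLOR_RGB2HSV)
    col=(((H[...,0]<18)|(H[...,0]>160))&(H[...,1]>80)&(H[...,2]>50))
    d=np.hypot(W[...,0]-c[0],W[...,1]-c[1])
    m=col&(d<.07)&(W[...,2]>.022)&(W[...,2]<.12)
    n,L,s,_=cv2.connectedComponentsWithStats(m.astype(np.uint8));i=1+s[1:,4].argmax();p=W[L==i]
    q=p[:,:2]-p[:,:2].mean(0);ev=np.linalg.eigh(q.T@q)[1][:,1]
    r=cv2.minAreaRect(p[:,:2].astype(np.float32))
    b=p[p[:,2]<.07][:,:2]; b=b-b.mean(0);eb=np.linalg.eigh(b.T@b)[1][:,1]
    hd=p[p[:,2]>.08][:,:2].mean(0)
    print(c,"pca",np.degrees(np.arctan2(*ev[::-1]))%180,"low pca",np.degrees(np.arctan2(*eb[::-1]))%180,"rect",np.round(r[0],3),np.round(r[1],3),round(r[2],1),"saddle->head",np.degrees(np.arctan2(hd[1]-c[1],hd[0]-c[0])))
def plan(wps,pose=None):
    """wps: (x,y,z,phi_deg). prints rows per call"""
    s=read_state();w,x,y,z=s["tool_rot"];p=np.array(s["tool_pos"]) if pose is None else np.array(pose[:3])
    ph=np.degrees(np.arctan2(w*w-x*x+y*y-z*z,2*(x*y-w*z))) if pose is None else pose[3]
    print("from",p.round(4),round(ph,2))
    for X in wps:
        d=np.array(X[:3])-p;a=np.radians(ph);yx=np.array([np.cos(a),np.sin(a)]);xx=np.array([-yx[1],yx[0]])
        if True: # tool x = y cross z, z down
            xx=np.array([yx[1]*-1,yx[0]*1])
        sh=np.array([d[:2]@xx,d[:2]@yx,-d[2]])/.15;dt=(X[3]-ph+90)%180-90;t=-np.radians(dt)/1.5
        n=max(np.linalg.norm(d)/.05,abs(dt)/8.59)
        print("->",X,"shift",sh.round(3),"turn",round(t,3),"rows>=",round(n,1))
        if max(abs(sh).max(),abs(t))>1:print("   TOO FAR")
        p=np.array(X[:3]);ph+=dt
E
python3 - <<'E'
from h import *
np.set_printoptions(precision=3,suppress=True)
for n in("top","side"):
    D=np.load(n+"0.npz");W=D["W"]
    for c in((.61,-.195),(.623,-.328),(.516,-.331)):byaw(W,D["im"],c)
    C=np.array([.511,.285]);a=np.radians(-10.5);R=np.array([[np.cos(a),np.sin(a)],[-np.sin(a),np.cos(a)]])
    T=(W[...,:2]-C)@R.T
    m=(abs(T[...,0])<.1)&(abs(T[...,1])<.16)&(W[...,2]<.1)
    for y in np.arange(-.15,.155,.01):
        k=m&(abs(T[...,1]-y)<.005);print(f"{y:.2f}:{np.nanmedian(W[...,2][k]):.3f}",end=" ")
    print()
    for x in np.arange(-.17,.175,.01):
        k=(abs(T[...,0]-x)<.005)&(T[...,1]>-.1)&(T[...,1]<0);print(f"{x:.2f}:{np.nanmedian(W[...,2][k]):.3f}",end=" ")
    print()
w,x,y,z=read_state()["tool_rot"];
from scipy.spatial.transform import Rotation as Q
print(Q.from_quat([x,y,z,w]).as_matrix())
plan([(.3,.5,.25,64)])
E
```

```text
(0.61, -0.195) pca 112.18206291589242 low pca 119.05241438782546 rect [ 0.609 -0.186] [0.047 0.111] 21.4 saddle->head 109.06201851802662
(0.623, -0.328) pca 100.82543387988805 low pca 107.83710799262195 rect [ 0.624 -0.316] [0.049 0.106] 9.4 saddle->head 98.34202038187769
(0.516, -0.331) pca 101.9447165252515 low pca 106.62029771460453 rect [ 0.516 -0.319] [0.048 0.105] 11.9 saddle->head 99.7665152196457
-0.15:-0.000 -0.14:0.001 -0.13:0.059 -0.12:0.008 -0.11:0.008 -0.10:0.008 -0.09:0.008 -0.08:0.008 -0.07:0.008 -0.06:0.008 -0.05:0.008 -0.04:0.007 -0.03:0.008 -0.02:0.008 -0.01:0.008 0.00:0.008 0.01:0.010 0.02:0.048 0.03:0.009 0.04:0.008 0.05:0.008 0.06:0.009 0.07:0.008 0.08:0.008 0.09:0.008 0.10:0.009 0.11:0.008 0.12:0.008 0.13:0.044 0.14:0.057 0.15:0.002 
-0.17:0.000 -0.16:-0.000 -0.15:0.046 -0.14:0.012 -0.13:0.008 -0.12:0.009 -0.11:0.008 -0.10:0.008 -0.09:0.008 -0.08:0.008 -0.07:0.008 -0.06:0.008 -0.05:0.007 -0.04:0.008 -0.03:0.009 -0.02:0.008 -0.01:0.008 0.00:0.008 0.01:0.008 0.02:0.008 0.03:0.009 0.04:0.007 0.05:0.008 0.06:0.008 0.07:0.008 0.08:0.007 0.09:0.009 0.10:0.008 0.11:0.0
[... 675 characters left out ...]
0.032 0.03:0.045 0.04:nan 0.05:nan 0.06:nan 0.07:0.009 0.08:0.007 0.09:0.007 0.10:0.008 0.11:0.008 0.12:0.023 0.13:0.036 0.14:0.056 0.15:nan 
-0.17:-0.001 -0.16:-0.001 -0.15:0.033 -0.14:0.058 -0.13:nan -0.12:0.008 -0.11:0.008 -0.10:0.007 -0.09:0.007 -0.08:0.008 -0.07:0.007 -0.06:0.008 -0.05:0.008 -0.04:0.007 -0.03:0.007 -0.02:0.008 -0.01:0.008 0.00:0.008 0.01:0.007 0.02:0.008 0.03:0.007 0.04:0.008 0.05:0.008 0.06:0.007 0.07:0.008 0.08:0.008 0.09:0.008 0.10:0.007 0.11:0.007 0.12:0.007 0.13:0.007 0.14:0.036 0.15:0.059 0.16:nan 0.17:nan 
[[-0.905  0.426 -0.001]
 [ 0.426  0.905 -0.001]
 [ 0.    -0.001 -1.   ]]
from [0.245 0.52  0.214] 64.8
-> (0.3, 0.5, 0.25, 64) shift [-0.391  0.037 -0.24 ] turn 0.009 rows>= 1.4
  return np.nanmean(a, axis, out=out, keepdims=keepdims)
```

Run:
```python
from h import *
np.set_printoptions(precision=3,suppress=True)
a=np.radians(5.67);o=np.array([.4166,-.2147]);R=np.array([[np.cos(a),np.sin(a)],[-np.sin(a),np.cos(a)]])
for n in("top","side"):
    W=np.load(n+"0.npz")["W"];T=(W[...,:2]-o)@R.T;z=W[...,2]
    for k in((z>.045)&(z<.065)&(T[...,0]>.2)&(T[...,0]<.3)&(abs(T[...,1])<.19),(z>.09)&(z<.105)&(abs(T[...,0])<.05)&(abs(T[...,1])<.19)):
        print(n,k.sum(),np.percentile(T[k][:,0],[2,10,25,50,75,90,98]))
    for y in (0.16,.21):
      pass
    k=(z>.045)&(z<.065)&(T[...,0]>.05)&(T[...,0]<.2)
    for s in(-1,1):
        q=T[k][:,1];q=q[(q*s>.17)&(q*s<.23)];print("side wall",s,len(q),np.percentile(q,[5,50,95]) if len(q) else 0)
for b in((.611,-.194),(.624,-.329),(.516,-.331),(.595,-.078),(.4944,-.0815),(.496,-.209)):print(b,R@(np.array(b)-o))
plan([(.40,.42,.27,50),(.51,.29,.27,32),(.56,.10,.27,20),(.60,-.08,.27,20),(.611,-.194,.22,20),(.611,-.194,.08,20),(.611,-.194,.046,20)])
```

```text
top 267 [0.202 0.209 0.219 0.256 0.258 0.26  0.261]
top 621 [-0.001  0.     0.004  0.009  0.015  0.018  0.02 ]
side wall -1 89 [-0.2   -0.196 -0.182]
side wall 1 57 [0.195 0.197 0.2  ]
side 521 [0.202 0.208 0.22  0.255 0.257 0.259 0.261]
side 1023 [-0.004 -0.002 -0.     0.005  0.012  0.016  0.019]
side wall -1 123 [-0.201 -0.199 -0.173]
side wall 1 105 [0.192 0.195 0.199]
(0.611, -0.194) [0.195 0.001]
(0.624, -0.329) [ 0.195 -0.134]
(0.516, -0.331) [ 0.087 -0.126]
(0.595, -0.078) [0.191 0.118]
(0.4944, -0.0815) [0.091 0.125]
(0.496, -0.209) [ 0.08  -0.002]
from [0.245 0.52  0.214] 64.8
-> (0.4, 0.42, 0.27, 50) shift [-1.221 -0.162 -0.373] turn 0.172 rows>= 3.9
   TOO FAR
-> (0.51, 0.29, 0.27, 32) shift [-1.119 -0.193 -0.   ] turn 0.209 rows>= 3.4
   TOO FAR
-> (0.56, 0.1, 0.27, 20) shift [-1.251 -0.389 -0.   ] turn 0.14 rows>= 3.9
   TOO FAR
-> (0.6, -0.08, 0.27, 20) shift [-1.219 -0.16  -0.   ] turn -0.0 rows>= 3.7
   TOO FAR
-> (0.611, -0.194, 0.22, 20) shift [-0.739 -0.191  0.333] turn -0.0 rows>= 2.5
-> (0.611, -0.194, 0.08, 20) shift [0.    0.    0.933] turn -0.0 rows>= 2.8
-> (0.611, -0.194, 0.046, 20) shift [0.    0.    0.227] turn -0.0 rows>= 0.7
```

Run:
```python
from h import *
plan([(.36,.45,.25,50),(.45,.34,.26,35),(.53,.22,.26,20),(.57,.085,.26,20),(.605,-.055,.25,20),(.611,-.194,.2,20),(.611,-.194,.08,20),(.611,-.194,.046,20)])
```

```text
from [0.2446 0.5199 0.214 ] 64.8
-> (0.36, 0.45, 0.25, 50) shift [-0.895 -0.094 -0.24 ] turn 0.172 rows>= 2.8
-> (0.45, 0.34, 0.26, 35) shift [-0.931 -0.176 -0.067] turn 0.175 rows>= 2.8
-> (0.53, 0.22, 0.26, 20) shift [-0.961 -0.022 -0.   ] turn 0.175 rows>= 2.9
-> (0.57, 0.085, 0.26, 20) shift [-0.937 -0.057 -0.   ] turn -0.0 rows>= 2.8
-> (0.605, -0.055, 0.25, 20) shift [-0.957 -0.1    0.067] turn -0.0 rows>= 2.9
-> (0.611, -0.194, 0.2, 20) shift [-0.884 -0.279  0.333] turn -0.0 rows>= 3.0
-> (0.611, -0.194, 0.08, 20) shift [0.  0.  0.8] turn -0.0 rows>= 2.4
-> (0.611, -0.194, 0.046, 20) shift [0.    0.    0.227] turn -0.0 rows>= 0.7
```

Request:
{"op": "drive_tool", "data": {
  "steps": [
    [-0.895, -0.094, -0.24, 0, 0, 0.172, 0],
    [-0.895, -0.094, -0.24, 0, 0, 0.172, 0.35],
    [-0.895, -0.094, -0.24, 0, 0, 0.172, 0.35],
    [-0.895, -0.094, -0.24, 0, 0, 0.172, 0.35]
  ],
  "grip_force": 15
}}

```text
clock: 0.6
tool_pos: [0.3645, 0.4485, 0.2522]
tool_rot: [0.001, 0.344, 0.939, 0.001]
ft_force: [-0.2, 0.5, 0.0]
grip_width: 0.07
gripper_force: 0.0
```

Request:
{"op": "drive_tool", "data": {
  "steps": [
    [-0.931, -0.176, -0.067, 0, 0, 0.175, 0.35],
    [-0.931, -0.176, -0.067, 0, 0, 0.175, 0.35],
    [-0.931, -0.176, -0.067, 0, 0, 0.175, 0.35],
    [-0.931, -0.176, -0.067, 0, 0, 0.175, 0.35]
  ]
}}

```text
clock: 1.0
tool_pos: [0.4526, 0.3374, 0.2605]
tool_rot: [0.001, 0.464, 0.886, -0.0]
ft_force: [-0.1, 0.4, -0.6]
grip_width: 0.0597
gripper_force: 0.0
```

Request:
{"op": "drive_tool", "data": {
  "steps": [
    [-0.961, -0.022, 0, 0, 0, 0.175, 0.35],
    [-0.961, -0.022, 0, 0, 0, 0.175, 0.35],
    [-0.961, -0.022, 0, 0, 0, 0.175, 0.35],
    [-0.961, -0.022, 0, 0, 0, 0.175, 0.35]
  ]
}}

```text
clock: 1.4
tool_pos: [0.5317, 0.2176, 0.2599]
tool_rot: [0.0, 0.576, 0.818, -0.001]
ft_force: [-0.1, 0.7, 0.1]
grip_width: 0.0596
gripper_force: 0.0
```

Request:
{"op": "drive_tool", "data": {
  "steps": [
    [-0.937, -0.057, 0, 0, 0, 0, 0.35],
    [-0.937, -0.057, 0, 0, 0, 0, 0.35],
    [-0.937, -0.057, 0, 0, 0, 0, 0.35],
    [-0.937, -0.057, 0, 0, 0, 0, 0.35]
  ]
}}

```text
clock: 1.8
tool_pos: [0.5705, 0.0833, 0.26]
tool_rot: [-0.0, 0.575, 0.818, -0.0]
ft_force: [-0.3, 0.3, -0.2]
grip_width: 0.06
gripper_force: 0.0
```

Request:
{"op": "drive_tool", "data": {
  "steps": [
    [-0.957, -0.1, 0.067, 0, 0, 0, 0.35],
    [-0.957, -0.1, 0.067, 0, 0, 0, 0.35],
    [-0.957, -0.1, 0.067, 0, 0, 0, 0.35],
    [-0.957, -0.1, 0.067, 0, 0, 0, 0.35]
  ]
}}

```text
clock: 2.2
tool_pos: [0.6052, -0.0566, 0.2493]
tool_rot: [-0.001, 0.575, 0.818, -0.0]
ft_force: [-0.5, 0.0, -0.3]
grip_width: 0.0599
gripper_force: 0.0
```

Run:
```python
from h import *
from meas import *
f,W=cloud("side");burros(W,f["image"])
f,W=cloud("wrist");crop(f,"w1",0,0,640,400,1)
plan([(.611,-.194,.2,20)]);s=read_state();print(s["qpos"],s["grip_width"],s["clock"])
```

```text
saddle [194. 140.] 103 ztop 0.104 mean [0.404 0.568] rect [0.404 0.571] [0.046 0.046] 88.9
saddle [398. 221.] 112 ztop 0.072 mean [ 0.608 -0.196] rect [ 0.612 -0.197] [0.055 0.028] 23.6
saddle [439. 241.] 142 ztop 0.073 mean [ 0.623 -0.329] rect [ 0.624 -0.331] [0.048 0.03 ] 12.9
saddle [419. 262.] 157 ztop 0.072 mean [ 0.515 -0.332] rect [ 0.517 -0.334] [0.05 0.03] 11.0
from [ 0.605 -0.053  0.25 ] 19.97
-> (0.611, -0.194, 0.2, 20) shift [-0.899 -0.283  0.333] turn -0.0 rows>= 3.0
[-0.287  0.221  1.456  0.001  1.467 -0.635] 0.0599885706446949 2.3
```

View pics/w1.png

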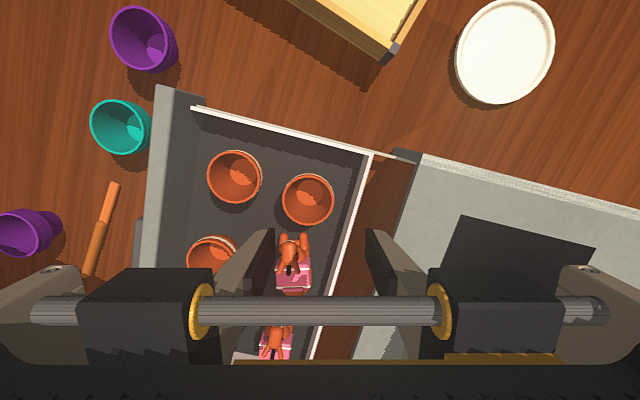

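Request:
{"op": "drive_tool", "data": {
  "steps": [
    [-0.884, -0.279, 0.333, 0, 0, 0, 0.35],
    [-0.884, -0.279, 0.333, 0, 0, 0, 0.35],
    [-0.884, -0.279, 0.333, 0, 0, 0, 0.35],
    [-0.884, -0.279, 0.333, 0, 0, 0, 0.35],
    [-0.884, -0.279, 0.333, 0, 0, 0, 0.35]
  ]
}}

```text
clock: 2.8
tool_pos: [0.611, -0.1913, 0.2002]
tool_rot: [-0.001, 0.574, 0.819, 0.001]
ft_force: [-0.6, 0.6, -0.1]
grip_width: 0.06
gripper_force: 0.0
```

Run:
```python
from h import *
s=read_state();print(s["tool_pos"])
f,W=cloud("wrist");crop(f,"w2",100,150,540,400,1.4)
```

```text
[ 0.61096815 -0.1913218   0.20016473]
```

View pics/w2.png

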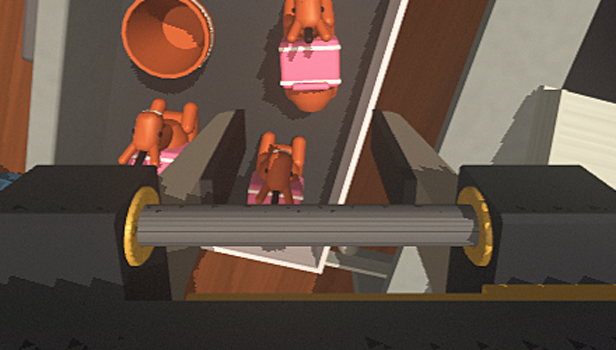

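```bash
cat >> h.py <<'E'
def proj(f,p):
    q=np.linalg.inv(f["pose"])@np.append(p,1);return np.round([f["fx"]*q[0]/q[2]+f["cx"],f["fy"]*q[1]/q[2]+f["cy"]])
E
python3 - <<'E'
from h import *
from meas import *
f,W=cloud("wrist");t=read_state()["tool_pos"]
for z in(.2,.12,.07):print(z,proj(f,[t[0],t[1],z]))
burros(W,f["image"]);byaw(W,f["image"],(.611,-.194))
f,W=cloud("side");burros(W,f["image"])
E
```

```text
0.2 [318. 242.]
0.12 [318. 208.]
0.07 [318. 196.]
saddle [321. 180.] 153 ztop 0.071 mean [ 0.608 -0.174] rect [ 0.606 -0.172] [0.046 0.009] 20.5
saddle [320. 199.] 1072 ztop 0.073 mean [ 0.615 -0.193] rect [ 0.615 -0.194] [0.048 0.031] 21.9
saddle [220. 261.] 166 ztop 0.071 mean [ 0.527 -0.31 ] rect [ 0.525 -0.312] [0.026 0.013] 65.3
(0.611, -0.194) pca 107.93895828207647 low pca 22.574486120889816 rect [ 0.598 -0.155] [0.046 0.047] 23.7 saddle->head 107.46176755024759
saddle [193. 140.] 83 ztop 0.105 mean [0.404 0.567] rect [0.404 0.57 ] [0.042 0.045] 1.5
saddle [399. 221.] 122 ztop 0.072 mean [ 0.608 -0.196] rect [ 0.611 -0.198] [0.054 0.028] 23.4
saddle [439. 241.] 129 ztop 0.072 mean [ 0.622 -0.329] rect [ 0.625 -0.331] [0.046 0.029] 10.4
saddle [419. 261.] 162 ztop 0.072 mean [ 0.515 -0.332] rect [ 0.517 -0.333] [0.048 0.031] 16.1
```

Request:
{"op": "drive_tool", "data": {
  "steps": [
    [0, 0, 0.3, 0, 0, -0.015, 0.35],
    [0, 0, 0.6, 0, 0, -0.015, 0.35],
    [0, 0, 0.8, 0, 0, -0.015, 0.35],
    [0, 0, 0.9, 0, 0, -0.015, 0.35],
    [0, 0, 1.0, 0, 0, -0.015, 0.35],
    [0, 0, 1.0, 0, 0, -0.015, 0.35]
  ]
}}

```text
clock: 3.55
tool_pos: [0.6106, -0.1927, 0.0499]
tool_rot: [-0.001, 0.564, 0.825, -0.0]
ft_force: [-0.1, 0.1, 0.1]
grip_width: 0.0598
gripper_force: 0.0
```

Request:
{"op": "drive_tool", "data": {
  "steps": [
    [0, 0, 0.027, 0, 0, 0, 0.35],
    [0, 0, 0.027, 0, 0, 0, 0.35],
    [0, 0, 0.027, 0, 0, 0, 1],
    [0, 0, 0.027, 0, 0, 0, 1],
    [0, 0, 0.027, 0, 0, 0, 1],
    [0, 0, 0.027, 0, 0, 0, 1],
    [0, 0, 0.027, 0, 0, 0, 1]
  ],
  "grip_force": 20
}}

```text
clock: 4.25
tool_pos: [0.6119, -0.1941, 0.0478]
tool_rot: [0.001, 0.565, 0.825, 0.0]
ft_force: [1.4, 0.2, 6.1]
grip_width: 0.0477
gripper_force: 20.0
```

Run:
```python
from h import *
a=np.radians(-10.5);C=np.array([.511,.286]);X=np.array([np.cos(a),np.sin(a)]);Y=np.array([-X[1],X[0]])
for u,v in((-88,-65),(0,-65),(88,-65),(0,75)):print(u,v,C+X*u/1e3+Y*v/1e3)
b=C+X*.088-Y*.065
plan([(.611,-.192,.12,21),(.611,-.192,.2,21),(.605,-.055,.22,9),(.597,.08,.22,-4),(*b,.2,-10.5),(*b,.06,-10.5),(*b,.0405,-10.5),])
```

```text
-88 -65 [0.41262826 0.23812516]
0 -65 [0.49915469 0.22208843]
88 -65 [0.58568112 0.2060517 ]
0 75 [0.52466766 0.35974412]
from [ 0.6119 -0.1941  0.0478] 21.22
-> (0.611, -0.192, 0.12, 21) shift [ 0.015 -0.001 -0.481] turn 0.003 rows>= 1.4
-> (0.611, -0.192, 0.2, 21) shift [ 0.     0.    -0.533] turn -0.0 rows>= 1.6
-> (0.605, -0.055, 0.22, 9) shift [ 0.867  0.29  -0.133] turn 0.14 rows>= 2.8
-> (0.597, 0.08, 0.22, -4) shift [ 0.897  0.088 -0.   ] turn 0.151 rows>= 2.7
-> (np.float64(0.5856811227086385), np.float64(0.20605170476503393), 0.2, -10.5) shift [ 0.833 -0.134  0.133] turn 0.076 rows>= 2.6
-> (np.float64(0.5856811227086385), np.float64(0.20605170476503393), 0.06, -10.5) shift [0.    0.    0.933] turn -0.0 rows>= 2.8
-> (np.float64(0.5856811227086385), np.float64(0.20605170476503393), 0.0405, -10.5) shift [0.   0.   0.13] turn -0.0 rows>= 0.4
```

Request:
{"op": "drive_tool", "data": {
  "steps": [
    [0, 0, -0.25, 0, 0, 0, 1],
    [0, 0, -0.5, 0, 0, 0, 1],
    [0, 0, -0.8, 0, 0, 0, 1],
    [0, 0, -1, 0, 0, 0, 1],
    [0, 0, -1, 0, 0, 0, 1]
  ]
}}

```text
clock: 4.75
tool_pos: [0.613, -0.1949, 0.2016]
tool_rot: [0.004, 0.565, 0.825, 0.0]
ft_force: [0.6, 0.3, -2.0]
grip_width: 0.0477
gripper_force: 20.0
```

Request:
{"op": "drive_tool", "data": {
  "steps": [
    [0.867, 0.29, -0.15, 0, 0, 0.14, 1],
    [0.867, 0.29, -0.15, 0, 0, 0.14, 1],
    [0.867, 0.29, -0.15, 0, 0, 0.14, 1],
    [0.867, 0.29, -0.15, 0, 0, 0.14, 1]
  ]
}}

```text
clock: 5.15
tool_pos: [0.603, -0.0517, 0.217]
tool_rot: [-0.002, 0.646, 0.763, -0.0]
ft_force: [0.4, -1.0, -2.0]
grip_width: 0.0478
gripper_force: 20.0
```

Request:
{"op": "drive_tool", "data": {
  "steps": [
    [0.897, 0.088, 0, 0, 0, 0.151, 1],
    [0.897, 0.088, 0, 0, 0, 0.151, 1],
    [0.897, 0.088, 0, 0, 0, 0.151, 1],
    [0.897, 0.088, 0, 0, 0, 0.151, 1]
  ]
}}

```text
clock: 5.55
tool_pos: [0.5939, 0.0821, 0.2161]
tool_rot: [-0.002, 0.728, 0.685, -0.001]
ft_force: [-0.7, -1.0, -2.7]
grip_width: 0.0477
gripper_force: 20.0
```

Request:
{"op": "drive_tool", "data": {
  "steps": [
    [0.833, -0.134, 0.133, 0, 0, 0.076, 1],
    [0.833, -0.134, 0.133, 0, 0, 0.076, 1],
    [0.833, -0.134, 0.133, 0, 0, 0.076, 1],
    [0.833, -0.134, 0.133, 0, 0, 0.076, 1],
    [0.833, -0.134, 0.133, 0, 0, 0.076, 1]
  ]
}}

```text
clock: 6.05
tool_pos: [0.5834, 0.2032, 0.197]
tool_rot: [-0.0, 0.768, 0.641, -0.002]
ft_force: [0.8, 0.1, -2.3]
grip_width: 0.048
gripper_force: 20.0
```

Run:
```python
from h import *
from meas import *
plan([(.58568,.2065,.06,-10.5),(.58568,.2065,.0425,-10.5)])
f,W=cloud("top");burros(W,f["image"]);crop(f,"t2",200,130,460,260,3)
```

```text
from [0.583 0.203 0.197] -10.29
-> (0.58568, 0.2065, 0.06, -10.5) shift [0.025 0.011 0.914] turn 0.002 rows>= 2.7
-> (0.58568, 0.2065, 0.0425, -10.5) shift [0.    0.    0.117] turn -0.0 rows>= 0.3
saddle [414. 173.] 97 ztop 0.073 mean [ 0.624 -0.327] rect [ 0.624 -0.328] [0.033 0.053] 86.9
saddle [417. 200.] 99 ztop 0.075 mean [ 0.516 -0.329] rect [ 0.515 -0.326] [0.047 0.044] 32.8
saddle [173. 232.] 154 ztop 0.106 mean [0.404 0.573] rect [0.404 0.573] [0.045 0.045] 4.0
```

View pics/t2.png

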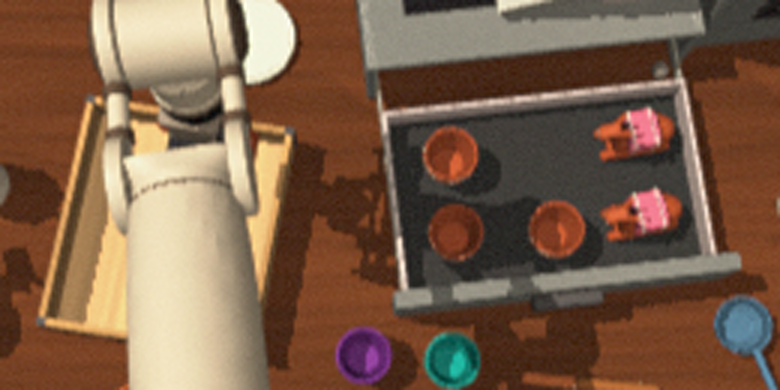

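Request:
{"op": "drive_tool", "data": {
  "steps": [
    [0.025, 0.011, 0.3, 0, 0, 0, 1],
    [0.025, 0.011, 0.6, 0, 0, 0, 1],
    [0.025, 0.011, 0.85, 0, 0, 0, 1],
    [0.025, 0.011, 0.95, 0, 0, 0, 1],
    [0.025, 0.011, 0.99, 0, 0, 0, 1],
    [0.025, 0.011, 0.99, 0, 0, 0, 1]
  ]
}}

```text
clock: 6.7
tool_pos: [0.5872, 0.2069, 0.0514]
tool_rot: [0.0, 0.768, 0.64, 0.0]
ft_force: [0.4, 0.4, -1.3]
grip_width: 0.048
gripper_force: 20.0
```

Request:
{"op": "drive_tool", "data": {
  "steps": [
    [0, 0, 0.045, 0, 0, 0, 1],
    [0, 0, 0.045, 0, 0, 0, 1],
    [0, 0, 0.045, 0, 0, 0, 0.37],
    [0, 0, 0.045, 0, 0, 0, 0.37],
    [0, 0, 0.045, 0, 0, 0, 0.37]
  ]
}}

```text
clock: 7.2
tool_pos: [0.587, 0.2078, 0.0448]
tool_rot: [0.0, 0.768, 0.641, 0.001]
ft_force: [-0.4, -0.2, -0.4]
grip_width: 0.058
gripper_force: 0.0
```

Request:
{"op": "drive_tool", "data": {
  "steps": [
    [0, 0, -0.3, 0, 0, 0, 0.37],
    [0, 0, -0.6, 0, 0, 0, 0.37],
    [0, 0, -1, 0, 0, 0, 0.37],
    [0, 0, -1, 0, 0, 0, 0.37],
    [0, 0, -1, 0, 0, 0, 0.37]
  ]
}}

```text
clock: 7.7
tool_pos: [0.5882, 0.208, 0.1972]
tool_rot: [0.002, 0.768, 0.641, 0.003]
ft_force: [-0.2, -0.5, -0.2]
grip_width: 0.058
gripper_force: 0.0
```

Run:
```python
from h import *
from meas import *
f,W=cloud("side");burros(W,f["image"])
f,W=cloud("wrist");burros(W,f["image"]);crop(f,"w3",0,0,640,400,1)
plan([(.597,.08,.23,-4),(.606,-.055,.25,3),(.622,-.195,.25,10.5),(.624,-.329,.2,10.5),(.624,-.329,.05,10.5)])
```

```text
saddle [193. 141.] 106 ztop 0.104 mean [0.403 0.568] rect [0.407 0.57 ] [0.049 0.049] 6.1
saddle [439. 241.] 144 ztop 0.072 mean [ 0.622 -0.33 ] rect [ 0.624 -0.331] [0.051 0.03 ] 9.7
saddle [420. 262.] 177 ztop 0.072 mean [ 0.514 -0.333] rect [ 0.518 -0.333] [0.049 0.031] 12.3
saddle [320. 198.] 921 ztop 0.067 mean [0.588 0.206] rect [0.588 0.207] [0.031 0.045] 79.7
from [0.586 0.207 0.192] -10.31
-> (0.597, 0.08, 0.23, -4) shift [-0.823  0.228 -0.251] turn -0.073 rows>= 2.7
-> (0.606, -0.055, 0.25, 3) shift [-0.894  0.123 -0.133] turn -0.081 rows>= 2.7
-> (0.622, -0.195, 0.25, 10.5) shift [-0.938  0.058 -0.   ] turn -0.087 rows>= 2.8
-> (0.624, -0.329, 0.2, 10.5) shift [-0.881 -0.15   0.333] turn -0.0 rows>= 2.9
-> (0.624, -0.329, 0.05, 10.5) shift [0. 0. 1.] turn -0.0 rows>= 3.0
   TOO FAR
```

View pics/w3.png

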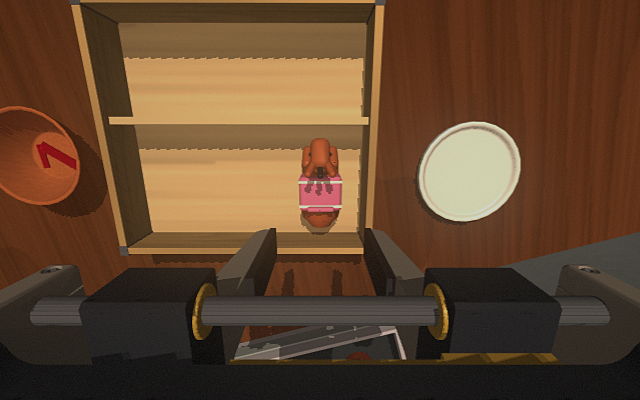

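Request:
{"op": "drive_tool", "data": {
  "steps": [
    [-0.823, 0.228, -0.251, 0, 0, -0.073, 0.35],
    [-0.823, 0.228, -0.251, 0, 0, -0.073, 0.35],
    [-0.823, 0.228, -0.251, 0, 0, -0.073, 0.35],
    [-0.823, 0.228, -0.251, 0, 0, -0.073, 0.35]
  ]
}}

```text
clock: 8.2
tool_pos: [0.5979, 0.0762, 0.2302]
tool_rot: [-0.0, 0.733, 0.68, -0.001]
ft_force: [0.3, 0.1, 0.1]
grip_width: 0.0599
gripper_force: 0.0
```

Request:
{"op": "drive_tool", "data": {
  "steps": [
    [-0.894, 0.123, -0.133, 0, 0, -0.081, 0.35],
    [-0.894, 0.123, -0.133, 0, 0, -0.081, 0.35],
    [-0.894, 0.123, -0.133, 0, 0, -0.081, 0.35],
    [-0.894, 0.123, -0.133, 0, 0, -0.081, 0.35]
  ]
}}

```text
clock: 8.6
tool_pos: [0.6063, -0.0582, 0.2493]
tool_rot: [-0.001, 0.69, 0.723, -0.001]
ft_force: [-0.2, -0.1, 0.2]
grip_width: 0.0593
gripper_force: 0.0
```

Request:
{"op": "drive_tool", "data": {
  "steps": [
    [-0.938, 0.058, 0, 0, 0, -0.087, 0.35],
    [-0.938, 0.058, 0, 0, 0, -0.087, 0.35],
    [-0.938, 0.058, 0, 0, 0, -0.087, 0.35],
    [-0.938, 0.058, 0, 0, 0, -0.087, 0.35]
  ]
}}

```text
clock: 9.0
tool_pos: [0.6219, -0.1979, 0.2481]
tool_rot: [-0.002, 0.642, 0.767, -0.001]
ft_force: [-0.0, 0.0, -0.7]
grip_width: 0.0593
gripper_force: 0.0
```

Request:
{"op": "drive_tool", "data": {
  "steps": [
    [-0.881, -0.15, 0.333, 0, 0, 0, 0.35],
    [-0.881, -0.15, 0.333, 0, 0, 0, 0.35],
    [-0.881, -0.15, 0.333, 0, 0, 0, 0.35],
    [-0.881, -0.15, 0.333, 0, 0, 0, 0.35],
    [-0.881, -0.15, 0.333, 0, 0, 0, 0.35]
  ]
}}

```text
clock: 9.5
tool_pos: [0.6242, -0.3268, 0.199]
tool_rot: [-0.002, 0.64, 0.768, 0.0]
ft_force: [0.0, 0.4, -0.6]
grip_width: 0.0599
gripper_force: 0.0
```

```bash
cat > chk.py <<'E'
from h import *
from meas import *
import sys
f,W=cloud("wrist");burros(W,f["image"]);t=read_state()["tool_pos"];print("tcp->px",proj(f,[t[0],t[1],.072]))
f,W=cloud("side");burros(W,f["image"])
E
python3 chk.py
python3 - <<'E'
from h import *
plan([(.624,-.329,.0525,10.5)])
E
```

```text
saddle [227. 163.] 203 ztop 0.07 mean [ 0.517 -0.309] rect [ 0.516 -0.309] [0.047 0.004] 12.2
saddle [228. 182.] 1241 ztop 0.072 mean [ 0.522 -0.329] rect [ 0.521 -0.33 ] [0.047 0.031] 12.9
saddle [322. 179.] 165 ztop 0.071 mean [ 0.624 -0.307] rect [ 0.624 -0.307] [0.047 0.004] 10.8
saddle [322. 198.] 1096 ztop 0.073 mean [ 0.628 -0.327] rect [ 0.628 -0.328] [0.048 0.031] 10.4
tcp->px [319. 197.]
saddle [439. 241.] 155 ztop 0.072 mean [ 0.621 -0.331] rect [ 0.624 -0.331] [0.054 0.029] 10.9
saddle [419. 262.] 178 ztop 0.072 mean [ 0.514 -0.333] rect [ 0.516 -0.333] [0.05  0.032] 15.1
from [ 0.6252 -0.3264  0.2014] 10.53
-> (0.624, -0.329, 0.0525, 10.5) shift [-0.015 -0.011  0.993] turn 0.0 rows>= 3.0
```

Request:
{"op": "drive_tool", "data": {
  "steps": [
    [0, 0.01, 0.3, 0, 0, 0, 0.35],
    [0, 0.01, 0.6, 0, 0, 0, 0.35],
    [0, 0.01, 0.8, 0, 0, 0, 0.35],
    [0, 0.01, 0.9, 0, 0, 0, 0.35],
    [0, 0.01, 1.0, 0, 0, 0, 0.35],
    [0, 0.01, 1.0, 0, 0, 0, 0.35]
  ]
}}

```text
clock: 10.2
tool_pos: [0.6258, -0.3277, 0.0507]
tool_rot: [-0.001, 0.64, 0.769, 0.0]
ft_force: [-0.3, -0.5, -0.0]
grip_width: 0.0598
gripper_force: 0.0
```

Request:
{"op": "drive_tool", "data": {
  "steps": [
    [0, 0, 0.01, 0, 0, 0, 1],
    [0, 0, 0.01, 0, 0, 0, 1],
    [0, 0, 0.01, 0, 0, 0, 1],
    [0, 0, 0.01, 0, 0, 0, 1],
    [0, 0, 0.01, 0, 0, 0, 1]
  ],
  "grip_force": 20
}}

```text
clock: 10.7
tool_pos: [0.6271, -0.3295, 0.0521]
tool_rot: [0.002, 0.64, 0.768, 0.0]
ft_force: [-0.1, 0.7, 6.3]
grip_width: 0.0478
gripper_force: 20.0
```

Request:
{"op": "drive_tool", "data": {
  "steps": [
    [0, 0, -0.2, 0, 0, 0, 1],
    [0, 0, -0.5, 0, 0, 0, 1],
    [0, 0, -0.8, 0, 0, 0, 1],
    [0, 0, -1, 0, 0, 0, 1],
    [0, 0, -1, 0, 0, 0, 1]
  ]
}}

```text
clock: 11.2
tool_pos: [0.6281, -0.3307, 0.2062]
tool_rot: [0.005, 0.64, 0.768, 0.0]
ft_force: [1.1, -1.2, -1.4]
grip_width: 0.048
gripper_force: 20.0
```

Run:
```python
from h import *
plan([(.618,-.195,.22,10.5),(.6,-.055,.22,0),(.56,.08,.22,-7),(.501,.208,.21,-10.5),(.5015,.222,.2,-10.5),(.5015,.222,.05,-10.5)])
```

```text
from [ 0.6281 -0.3307  0.2062] 10.39
-> (0.618, -0.195, 0.22, 10.5) shift [ 0.902  0.097 -0.092] turn -0.001 rows>= 2.7
-> (0.6, -0.055, 0.22, 0) shift [ 0.94   0.052 -0.   ] turn 0.122 rows>= 2.8
-> (0.56, 0.08, 0.22, -7) shift [ 0.9   -0.267 -0.   ] turn 0.081 rows>= 2.8
-> (0.501, 0.208, 0.21, -10.5) shift [ 0.799 -0.494  0.067] turn 0.041 rows>= 2.8
-> (0.5015, 0.222, 0.2, -10.5) shift [ 0.092 -0.014  0.067] turn -0.0 rows>= 0.3
-> (0.5015, 0.222, 0.05, -10.5) shift [0. 0. 1.] turn -0.0 rows>= 3.0
   TOO FAR
```

Request:
{"op": "drive_tool", "data": {
  "steps": [
    [0.902, 0.097, -0.09, 0, 0, 0, 1],
    [0.902, 0.097, -0.09, 0, 0, 0, 1],
    [0.902, 0.097, -0.09, 0, 0, 0, 1],
    [0.902, 0.097, -0.09, 0, 0, 0, 1]
  ]
}}

```text
clock: 11.6
tool_pos: [0.6147, -0.1878, 0.211]
tool_rot: [-0.003, 0.638, 0.77, 0.0]
ft_force: [0.1, -0.3, -2.9]
grip_width: 0.0478
gripper_force: 20.0
```

Request:
{"op": "drive_tool", "data": {
  "steps": [
    [0.94, 0.052, 0, 0, 0, 0.122, 1],
    [0.94, 0.052, 0, 0, 0, 0.122, 1],
    [0.94, 0.052, 0, 0, 0, 0.122, 1],
    [0.94, 0.052, 0, 0, 0, 0.122, 1]
  ]
}}

```text
clock: 12.0
tool_pos: [0.5962, -0.0484, 0.2108]
tool_rot: [-0.003, 0.706, 0.708, -0.001]
ft_force: [0.4, -0.9, -2.6]
grip_width: 0.048
gripper_force: 20.0
```

Request:
{"op": "drive_tool", "data": {
  "steps": [
    [0.9, -0.267, 0, 0, 0, 0.081, 1],
    [0.9, -0.267, 0, 0, 0, 0.081, 1],
    [0.9, -0.267, 0, 0, 0, 0.081, 1],
    [0.9, -0.267, 0, 0, 0, 0.081, 1]
  ]
}}

```text
clock: 12.4
tool_pos: [0.5561, 0.0853, 0.2114]
tool_rot: [-0.002, 0.748, 0.664, -0.001]
ft_force: [-0.7, -1.2, -2.6]
grip_width: 0.0479
gripper_force: 20.0
```

Request:
{"op": "drive_tool", "data": {
  "steps": [
    [0.8, -0.494, 0.067, 0, 0, 0.041, 1],
    [0.8, -0.494, 0.067, 0, 0, 0.041, 1],
    [0.8, -0.494, 0.067, 0, 0, 0.041, 1],
    [0.8, -0.494, 0.067, 0, 0, 0.041, 1],
    [0.8, -0.494, 0.067, 0, 0, 0.041, 1]
  ]
}}

```text
clock: 12.9
tool_pos: [0.4993, 0.2093, 0.202]
tool_rot: [0.0, 0.769, 0.639, -0.001]
ft_force: [0.0, -0.8, -2.6]
grip_width: 0.0481
gripper_force: 20.0
```

Run:
```python
from h import *
plan([(.5,.222,.17,-10.5),(.5,.222,.048,-10.5)])
```

```text
from [0.4993 0.2093 0.202 ] -10.53
-> (0.5, 0.222, 0.17, -10.5) shift [ 0.084 -0.011  0.214] turn -0.0 rows>= 0.7
-> (0.5, 0.222, 0.048, -10.5) shift [0.    0.    0.813] turn -0.0 rows>= 2.4
```

Request:
{"op": "drive_tool", "data": {
  "steps": [
    [0.084, -0.01, 0, 0, 0, 0, 1],
    [0.084, -0.01, 0.3, 0, 0, 0, 1],
    [0.084, -0.01, 0.6, 0, 0, 0, 1],
    [0.084, -0.01, 0.8, 0, 0, 0, 1],
    [0.084, -0.01, 0.95, 0, 0, 0, 1],
    [0.084, -0.01, 1, 0, 0, 0, 1],
    [0.084, -0.01, 1, 0, 0, 0, 1]
  ]
}}

```text
clock: 13.6
tool_pos: [0.5001, 0.2221, 0.0525]
tool_rot: [-0.0, 0.77, 0.638, -0.001]
ft_force: [-0.2, -0.0, -3.1]
grip_width: 0.0478
gripper_force: 20.0
```

Request:
{"op": "drive_tool", "data": {
  "steps": [
    [0, 0, 0.035, 0, 0, 0, 1],
    [0, 0, 0.035, 0, 0, 0, 1],
    [0, 0, 0.035, 0, 0, 0, 0.37],
    [0, 0, 0.035, 0, 0, 0, 0.37],
    [0, 0, 0.035, 0, 0, 0, 0.37]
  ]
}}

```text
clock: 14.1
tool_pos: [0.5009, 0.2231, 0.0492]
tool_rot: [0.0, 0.769, 0.639, 0.001]
ft_force: [-0.5, -0.4, 0.2]
grip_width: 0.0579
gripper_force: 0.0
```

Request:
{"op": "drive_tool", "data": {
  "steps": [
    [0, 0, -0.3, 0, 0, 0, 0.37],
    [0, 0, -0.6, 0, 0, 0, 0.37],
    [0, 0, -1, 0, 0, 0, 0.37],
    [0, 0, -1, 0, 0, 0, 0.37],
    [0, 0, -1, 0, 0, 0, 0.37]
  ]
}}

```text
clock: 14.6
tool_pos: [0.502, 0.2233, 0.2012]
tool_rot: [0.001, 0.769, 0.639, 0.003]
ft_force: [-0.3, -0.2, -0.5]
grip_width: 0.058
gripper_force: 0.0
```

```bash
python3 chk.py
python3 - <<'E'
from h import *
plan([(.53,.085,.23,-4),(.53,-.055,.25,4),(.52,-.195,.25,12),(.518,-.330,.2,12),(.518,-.330,.05,12)])
E
```

```text
saddle [392. 177.] 109 ztop 0.065 mean [0.588 0.229] rect [0.591 0.228] [0.004 0.044] 80.2
saddle [319. 197.] 883 ztop 0.068 mean [0.502 0.221] rect [0.502 0.222] [0.031 0.045] 79.4
saddle [394. 195.] 973 ztop 0.067 mean [0.587 0.208] rect [0.588 0.207] [0.031 0.046] 81.1
tcp->px [317. 198.]
saddle [194. 141.] 115 ztop 0.104 mean [0.403 0.566] rect [0.403 0.568] [0.045 0.046] 9.1
saddle [278. 178.] 66 ztop 0.067 mean [0.497 0.219] rect [0.498 0.218] [0.032 0.045] 82.2
saddle [419. 261.] 171 ztop 0.072 mean [ 0.515 -0.332] rect [ 0.518 -0.332] [0.053 0.032] 13.3
from [0.4994 0.2227 0.1968] -10.57
-> (0.53, 0.085, 0.23, -4) shift [-0.865  0.369 -0.221] turn -0.076 rows>= 2.9
-> (0.53, -0.055, 0.25, 4) shift [-0.931  0.065 -0.133] turn -0.093 rows>= 2.8
-> (0.52, -0.195, 0.25, 12) shift [-0.926 -0.132 -0.   ] turn -0.093 rows>= 2.8
-> (0.518, -0.33, 0.2, 12) shift [-0.878 -0.2    0.333] turn -0.0 rows>= 2.9
-> (0.518, -0.33, 0.05, 12) shift [0. 0. 1.] turn -0.0 rows>= 3.0
   TOO FAR
```

Both placed well (saddle heights right). On to the third burro.

Request:
{"op": "drive_tool", "data": {
  "steps": [
    [-0.865, 0.369, -0.221, 0, 0, -0.076, 0.35],
    [-0.865, 0.369, -0.221, 0, 0, -0.076, 0.35],
    [-0.865, 0.369, -0.221, 0, 0, -0.076, 0.35],
    [-0.865, 0.369, -0.221, 0, 0, -0.076, 0.35]
  ]
}}

```text
clock: 15.1
tool_pos: [0.5313, 0.0808, 0.2302]
tool_rot: [0.0, 0.734, 0.68, -0.001]
ft_force: [0.8, -0.1, -0.2]
grip_width: 0.0599
gripper_force: 0.0
```

Request:
{"op": "drive_tool", "data": {
  "steps": [
    [-0.931, 0.065, -0.133, 0, 0, -0.093, 0.35],
    [-0.931, 0.065, -0.133, 0, 0, -0.093, 0.35],
    [-0.931, 0.065, -0.133, 0, 0, -0.093, 0.35],
    [-0.931, 0.065, -0.133, 0, 0, -0.093, 0.35]
  ]
}}

```text
clock: 15.5
tool_pos: [0.53, -0.0583, 0.2496]
tool_rot: [-0.001, 0.684, 0.729, -0.001]
ft_force: [0.4, 0.4, -0.2]
grip_width: 0.0596
gripper_force: 0.0
```

Request:
{"op": "drive_tool", "data": {
  "steps": [
    [-0.926, -0.132, 0, 0, 0, -0.093, 0.35],
    [-0.926, -0.132, 0, 0, 0, -0.093, 0.35],
    [-0.926, -0.132, 0, 0, 0, -0.093, 0.35],
    [-0.926, -0.132, 0, 0, 0, -0.093, 0.35]
  ]
}}

```text
clock: 15.9
tool_pos: [0.5194, -0.1971, 0.2486]
tool_rot: [-0.002, 0.631, 0.775, -0.001]
ft_force: [-0.3, 0.8, 0.2]
grip_width: 0.0595
gripper_force: 0.0
```

Request:
{"op": "drive_tool", "data": {
  "steps": [
    [-0.878, -0.2, 0.333, 0, 0, 0, 0.35],
    [-0.878, -0.2, 0.333, 0, 0, 0, 0.35],
    [-0.878, -0.2, 0.333, 0, 0, 0, 0.35],
    [-0.878, -0.2, 0.333, 0, 0, 0, 0.35],
    [-0.878, -0.2, 0.333, 0, 0, 0, 0.35]
  ]
}}

```text
clock: 16.4
tool_pos: [0.5183, -0.3275, 0.1991]
tool_rot: [-0.002, 0.63, 0.777, 0.001]
ft_force: [0.5, -0.5, -0.6]
grip_width: 0.0597
gripper_force: 0.0
```

```bash
python3 chk.py
python3 - <<'E'
from h import *
plan([(.518,-.33,.0525,12)])
E
```

```text
saddle [320. 180.] 175 ztop 0.071 mean [ 0.516 -0.309] rect [ 0.515 -0.307] [0.045 0.009] 12.2
saddle [320. 199.] 1083 ztop 0.073 mean [ 0.52  -0.329] rect [ 0.52 -0.33] [0.047 0.031] 12.0
tcp->px [319. 197.]
saddle [279. 178.] 64 ztop 0.067 mean [0.499 0.218] rect [0.499 0.218] [0.03  0.048] 80.9
saddle [419. 261.] 168 ztop 0.072 mean [ 0.514 -0.332] rect [ 0.516 -0.333] [0.05  0.031] 16.6
from [ 0.5191 -0.3274  0.2011] 12.06
-> (0.518, -0.33, 0.0525, 12) shift [-0.015 -0.011  0.991] turn 0.001 rows>= 3.0
```

Request:
{"op": "drive_tool", "data": {
  "steps": [
    [-0.01, 0, 0.3, 0, 0, 0, 0.35],
    [-0.01, 0, 0.6, 0, 0, 0, 0.35],
    [-0.01, 0, 0.8, 0, 0, 0, 0.35],
    [-0.01, 0, 0.9, 0, 0, 0, 0.35],
    [-0.01, 0, 1.0, 0, 0, 0, 0.35],
    [-0.01, 0, 1.0, 0, 0, 0, 0.35]
  ]
}}

```text
clock: 17.1
tool_pos: [0.5186, -0.3302, 0.0506]
tool_rot: [-0.001, 0.629, 0.777, 0.0]
ft_force: [0.1, -0.6, 1.1]
grip_width: 0.0599
gripper_force: 0.0
```

Request:
{"op": "drive_tool", "data": {
  "steps": [
    [0, 0, 0, 0, 0, 0, 1],
    [0, 0, 0, 0, 0, 0, 1],
    [0, 0, 0, 0, 0, 0, 1],
    [0, 0, 0, 0, 0, 0, 1],
    [0, 0, 0, 0, 0, 0, 1]
  ],
  "grip_force": 20
}}

```text
clock: 17.6
tool_pos: [0.5198, -0.3322, 0.0534]
tool_rot: [0.002, 0.63, 0.777, -0.0]
ft_force: [-1.3, 0.6, 6.0]
grip_width: 0.048
gripper_force: 20.0
```

Request:
{"op": "drive_tool", "data": {
  "steps": [
    [0, 0, -0.2, 0, 0, 0, 1],
    [0, 0, -0.5, 0, 0, 0, 1],
    [0, 0, -0.8, 0, 0, 0, 1],
    [0, 0, -1, 0, 0, 0, 1],
    [0, 0, -1, 0, 0, 0, 1]
  ]
}}

```text
clock: 18.1
tool_pos: [0.521, -0.3335, 0.2073]
tool_rot: [0.005, 0.63, 0.777, -0.0]
ft_force: [0.5, -0.6, -2.2]
grip_width: 0.048
gripper_force: 20.0
```

Run:
```python
from h import *
plan([(.51,-.195,.22,12),(.49,-.055,.22,2),(.455,.08,.22,-7),(.4135,.21,.21,-10.5),(.4135,.2365,.2,-10.5),(.4135,.2365,.05,-10.5)])
```

```text
from [ 0.521  -0.3335  0.2073] 11.94
-> (0.51, -0.195, 0.22, 12) shift [ 0.918  0.119 -0.085] turn -0.001 rows>= 2.8
-> (0.49, -0.055, 0.22, 2) shift [ 0.941  0.064 -0.   ] turn 0.116 rows>= 2.8
-> (0.455, 0.08, 0.22, -7) shift [ 0.908 -0.202 -0.   ] turn 0.105 rows>= 2.8
-> (0.4135, 0.21, 0.21, -10.5) shift [ 0.826 -0.38   0.067] turn 0.041 rows>= 2.7
-> (0.4135, 0.2365, 0.2, -10.5) shift [ 0.174 -0.032  0.067] turn -0.0 rows>= 0.6
-> (0.4135, 0.2365, 0.05, -10.5) shift [0. 0. 1.] turn -0.0 rows>= 3.0
   TOO FAR
```

Request:
{"op": "drive_tool", "data": {
  "steps": [
    [0.918, 0.119, -0.085, 0, 0, 0, 1],
    [0.918, 0.119, -0.085, 0, 0, 0, 1],
    [0.918, 0.119, -0.085, 0, 0, 0, 1],
    [0.918, 0.119, -0.085, 0, 0, 0, 1]
  ]
}}

```text
clock: 18.5
tool_pos: [0.5066, -0.188, 0.2122]
tool_rot: [-0.002, 0.628, 0.778, 0.001]
ft_force: [0.5, -1.1, -2.9]
grip_width: 0.0479
gripper_force: 20.0
```

Request:
{"op": "drive_tool", "data": {
  "steps": [
    [0.941, 0.064, 0, 0, 0, 0.116, 1],
    [0.941, 0.064, 0, 0, 0, 0.116, 1],
    [0.941, 0.064, 0, 0, 0, 0.116, 1],
    [0.941, 0.064, 0, 0, 0, 0.116, 1]
  ]
}}

```text
clock: 18.9
tool_pos: [0.4861, -0.0487, 0.212]
tool_rot: [-0.002, 0.693, 0.721, -0.0]
ft_force: [-0.9, -1.0, -2.2]
grip_width: 0.0478
gripper_force: 20.0
```

Request:
{"op": "drive_tool", "data": {
  "steps": [
    [0.908, -0.202, 0, 0, 0, 0.105, 1],
    [0.908, -0.202, 0, 0, 0, 0.105, 1],
    [0.908, -0.202, 0, 0, 0, 0.105, 1],
    [0.908, -0.202, 0, 0, 0, 0.105, 1]
  ]
}}

```text
clock: 19.3
tool_pos: [0.4511, 0.0854, 0.2125]
tool_rot: [-0.002, 0.748, 0.664, -0.001]
ft_force: [0.0, -1.4, -2.6]
grip_width: 0.0477
gripper_force: 20.0
```

Request:
{"op": "drive_tool", "data": {
  "steps": [
    [0.826, -0.38, 0.067, 0, 0, 0.041, 1],
    [0.826, -0.38, 0.067, 0, 0, 0.041, 1],
    [0.826, -0.38, 0.067, 0, 0, 0.041, 1],
    [0.826, -0.38, 0.067, 0, 0, 0.041, 1],
    [0.826, -0.38, 0.067, 0, 0, 0.041, 1]
  ]
}}

```text
clock: 19.8
tool_pos: [0.4117, 0.2113, 0.203]
tool_rot: [0.0, 0.769, 0.639, -0.001]
ft_force: [-0.9, -0.2, -2.2]
grip_width: 0.0477
gripper_force: 20.0
```

Run:
```python
from h import *
plan([(.4135,.2365,.15,-10.5),(.4135,.2365,.048,-10.5)])
```

```text
from [0.4117 0.2113 0.203 ] -10.53
-> (0.4135, 0.2365, 0.15, -10.5) shift [ 0.167 -0.019  0.353] turn -0.0 rows>= 1.2
-> (0.4135, 0.2365, 0.048, -10.5) shift [0.   0.   0.68] turn -0.0 rows>= 2.0
```

Request:
{"op": "drive_tool", "data": {
  "steps": [
    [0.165, -0.02, 0, 0, 0, 0, 1],
    [0.165, -0.02, 0.3, 0, 0, 0, 1],
    [0.165, -0.02, 0.6, 0, 0, 0, 1],
    [0.165, -0.02, 0.8, 0, 0, 0, 1],
    [0.165, -0.02, 0.95, 0, 0, 0, 1],
    [0.165, -0.02, 1, 0, 0, 0, 1],
    [0.165, -0.02, 1, 0, 0, 0, 1]
  ]
}}

```text
clock: 20.5
tool_pos: [0.4132, 0.2356, 0.0532]
tool_rot: [-0.0, 0.77, 0.638, -0.001]
ft_force: [-0.1, 0.1, -2.0]
grip_width: 0.0477
gripper_force: 20.0
```

Request:
{"op": "drive_tool", "data": {
  "steps": [
    [0, 0, 0.035, 0, 0, 0, 1],
    [0, 0, 0.035, 0, 0, 0, 1],
    [0, 0, 0.035, 0, 0, 0, 0.37],
    [0, 0, 0.035, 0, 0, 0, 0.37],
    [0, 0, 0.035, 0, 0, 0, 0.37]
  ]
}}

```text
clock: 21.0
tool_pos: [0.4138, 0.2374, 0.0497]
tool_rot: [0.0, 0.769, 0.639, 0.001]
ft_force: [-0.1, -0.1, -0.0]
grip_width: 0.0583
gripper_force: 0.0
```

Request:
{"op": "drive_tool", "data": {
  "steps": [
    [0, 0, -0.3, 0, 0, 0, 0.37],
    [0, 0, -0.6, 0, 0, 0, 0.37],
    [0, 0, -1, 0, 0, 0, 0.37],
    [0, 0, -1, 0, 0, 0, 0.37],
    [0, 0, -1, 0, 0, 0, 0.37]
  ]
}}

```text
clock: 21.5
tool_pos: [0.4148, 0.2377, 0.2015]
tool_rot: [0.001, 0.769, 0.639, 0.003]
ft_force: [0.5, -0.4, -0.7]
grip_width: 0.0579
gripper_force: 0.0
```

```bash
python3 chk.py
python3 - <<'E'
from h import *
from meas import *
f,W=cloud("top");pots(W,f["image"])
f,W=cloud("side");pots(W,f["image"])
plan([(.45,.10,.23,-35),(.48,-.03,.23,-60),(.50,-.08,.2,-84.3)])
E
```

```text
saddle [469. 175.] 169 ztop 0.065 mean [0.589 0.229] rect [0.59  0.228] [0.004 0.046] 80.0
saddle [395. 194.] 946 ztop 0.067 mean [0.501 0.223] rect [0.502 0.223] [0.031 0.045] 80.6
saddle [470. 193.] 1038 ztop 0.067 mean [0.586 0.208] rect [0.587 0.207] [0.031 0.047] 79.7
saddle [318. 197.] 898 ztop 0.067 mean [0.415 0.236] rect [0.415 0.236] [0.03  0.045] 79.5
tcp->px [317. 198.]
saddle [194. 141.] 115 ztop 0.105 mean [0.404 0.566] rect [0.403 0.568] [0.048 0.048] 86.6
saddle [299. 170.] 62 ztop 0.067 mean [0.583 0.204] rect [0.584 0.204] [0.037 0.045] 83.4
saddle [279. 178.] 66 ztop 0.067 mean [0.499 0.218] rect [0.498 0.219] [0.035 0.047] 80.5
saddle [255. 188.] 86 ztop 0.066 mean [0.408 0.233] rect [0.41  0.234] [0.033 0.046] 75.3
pot? [350. 180.] 73 0.5951 -0.0779 r 0.0353 0.0658
pot? [385. 205.] 85 0.4962 -0.2087 r 0.0346 0.0657
pot? [352. 206.] 81 0.4941 -0.0808 r 0.0348 0.0661
pot? [366. 205.] 126 0.5939 -0.079 r 0.0361 0.0647
pot? [345. 221.] 146 0.4941 -0.0832 r 0.037 0.0651
pot? [380. 241.] 140 0.4972 -0.2099 r 0.0361 0.0648
from [0.412 0.237 0.197] -10.57
-> (0.45, 0.1, 0.23, -35) shift [-0.849  0.418 -0.223] turn 0.284 rows>= 2.9
-> (0.48, -0.03, 0.23, -60) shift [-0.595  0.661 -0.   ] turn 0.291 rows>= 2.9
-> (0.5, -0.08, 0.2, -84.3) shift [-0.051  0.355  0.2  ] turn 0.283 rows>= 2.8
```

Request:
{"op": "drive_tool", "data": {
  "steps": [
    [-0.849, 0.418, -0.223, 0, 0, 0.284, 0.13],
    [-0.849, 0.418, -0.223, 0, 0, 0.284, 0.13],
    [-0.849, 0.418, -0.223, 0, 0, 0.284, 0.13],
    [-0.849, 0.418, -0.223, 0, 0, 0.284, 0.13]
  ]
}}

```text
clock: 22.1
tool_pos: [0.4526, 0.0962, 0.2321]
tool_rot: [0.001, 0.889, 0.458, -0.0]
ft_force: [0.6, 1.4, 0.1]
grip_width: 0.0799
gripper_force: 0.0
```

Request:
{"op": "drive_tool", "data": {
  "steps": [
    [-0.595, 0.661, 0, 0, 0, 0.291, 0.13],
    [-0.595, 0.661, 0, 0, 0, 0.291, 0.13],
    [-0.595, 0.661, 0, 0, 0, 0.291, 0.13],
    [-0.595, 0.661, 0, 0, 0, 0.291, 0.13]
  ]
}}

```text
clock: 22.5
tool_pos: [0.4812, -0.0318, 0.2303]
tool_rot: [-0.001, 0.967, 0.256, -0.001]
ft_force: [0.3, 0.9, 0.1]
grip_width: 0.0798
gripper_force: 0.0
```

Request:
{"op": "drive_tool", "data": {
  "steps": [
    [-0.051, 0.355, 0.2, 0, 0, 0.283, 0.13],
    [-0.051, 0.355, 0.2, 0, 0, 0.283, 0.13],
    [-0.051, 0.355, 0.2, 0, 0, 0.283, 0.13],
    [-0.051, 0.355, 0.2, 0, 0, 0.283, 0.13],
    [-0.051, 0.355, 0.2, 0, 0, 0.283, 0.13]
  ]
}}

```text
clock: 23.0
tool_pos: [0.501, -0.078, 0.2014]
tool_rot: [-0.001, 0.999, 0.052, -0.001]
ft_force: [0.2, -0.6, -0.2]
grip_width: 0.0799
gripper_force: 0.0
```

```bash
cat > chkp.py <<'E'
from h import *
from meas import *
f,W=cloud("wrist");pots(W,f["image"]);t=read_state()["tool_pos"];print("tcp->px",proj(f,[t[0],t[1],.068]))
E
python3 chkp.py
python3 - <<'E'
from h import *
plan([(.495,-.0820,.2,-84.3),(.495,-.082,.055,-84.3)])
E
```

```text
pot? [329. 104.] 1154 0.597 -0.0761 r 0.0346 0.0661
pot? [322. 203.] 920 0.4963 -0.08 r 0.0348 0.066
pot? [436. 211.] 1019 0.4982 -0.2075 r 0.0352 0.0657
tcp->px [321. 196.]
from [ 0.5012 -0.0782  0.2018] -84.03
-> (0.495, -0.082, 0.2, -84.3) shift [-0.044  0.021  0.012] turn 0.003 rows>= 0.1
-> (0.495, -0.082, 0.055, -84.3) shift [0.    0.    0.967] turn -0.0 rows>= 2.9
```

Request:
{"op": "drive_tool", "data": {
  "steps": [
    [-0.035, 0.018, 0.3, 0, 0, 0.003, 0.13],
    [-0.035, 0.018, 0.6, 0, 0, 0.003, 0.13],
    [-0.035, 0.018, 0.8, 0, 0, 0.003, 0.13],
    [-0.035, 0.018, 0.92, 0, 0, 0.003, 0.13],
    [-0.035, 0.018, 1.0, 0, 0, 0.003, 0.13],
    [-0.035, 0.018, 1.0, 0, 0, 0.003, 0.13]
  ]
}}

```text
clock: 23.65
tool_pos: [0.4954, -0.0817, 0.051]
tool_rot: [-0.001, 0.999, 0.048, -0.001]
ft_force: [0.2, -0.5, -0.3]
grip_width: 0.0799
gripper_force: 0.0
```

Request:
{"op": "drive_tool", "data": {
  "steps": [
    [0, 0, 0.04, 0, 0, 0, 0.13],
    [0, 0, 0.04, 0, 0, 0, 1],
    [0, 0, 0.04, 0, 0, 0, 1],
    [0, 0, 0.04, 0, 0, 0, 1],
    [0, 0, 0.04, 0, 0, 0, 1]
  ],
  "grip_force": 15
}}

```text
clock: 24.15
tool_pos: [0.4971, -0.0829, 0.047]
tool_rot: [0.0, 0.999, 0.047, 0.001]
ft_force: [0.0, -0.5, 1.4]
grip_width: 0.0706
gripper_force: 15.0
```

Request:
{"op": "drive_tool", "data": {
  "steps": [
    [0, 0, -0.2, 0, 0, 0, 1],
    [0, 0, -0.5, 0, 0, 0, 1],
    [0, 0, -0.8, 0, 0, 0, 1],
    [0, 0, -1, 0, 0, 0, 1],
    [0, 0, -1, 0, 0, 0, 1]
  ]
}}

```text
clock: 24.65
tool_pos: [0.4996, -0.084, 0.2019]
tool_rot: [0.002, 0.999, 0.047, 0.005]
ft_force: [0.4, -0.1, -0.6]
grip_width: 0.0705
gripper_force: 15.0
```

Run:
```python
from h import *
f,W=cloud("wrist");crop(f,"w4",100,100,540,400,1.4)
plan([(.48,.0,.23,-65),(.47,.12,.24,-40),(.49,.24,.24,-20),(.52,.335,.22,-10.5),(.5247,.3597,.2,-10.5),(.5247,.3597,.06,-10.5)])
```

```text
from [ 0.498  -0.0833  0.1986] -84.57
-> (0.48, 0.0, 0.23, -65) shift [-0.067 -0.564 -0.209] turn -0.228 rows>= 2.3
-> (0.47, 0.12, 0.24, -40) shift [ 0.278 -0.753 -0.067] turn -0.291 rows>= 2.9
-> (0.49, 0.24, 0.24, -20) shift [ 0.699 -0.412 -0.   ] turn -0.233 rows>= 2.4
-> (0.52, 0.335, 0.22, -10.5) shift [ 0.664 -0.029  0.133] turn -0.111 rows>= 2.0
-> (0.5247, 0.3597, 0.2, -10.5) shift [0.168 0.001 0.133] turn -0.0 rows>= 0.6
-> (0.5247, 0.3597, 0.06, -10.5) shift [0.    0.    0.933] turn -0.0 rows>= 2.8
```

View pics/w4.png

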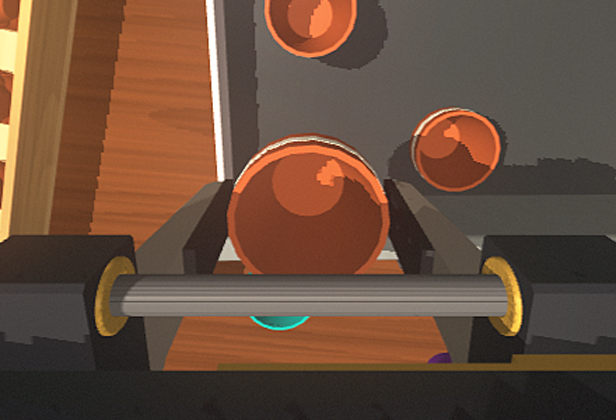

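Request:
{"op": "drive_tool", "data": {
  "steps": [
    [-0.067, -0.3, -0.2, 0, 0, -0.1, 1],
    [-0.067, -0.564, -0.209, 0, 0, -0.228, 1],
    [-0.067, -0.564, -0.209, 0, 0, -0.228, 1],
    [-0.067, -0.564, -0.209, 0, 0, -0.228, 1]
  ]
}}

```text
clock: 25.1
tool_pos: [0.4773, 0.0017, 0.2257]
tool_rot: [-0.001, 0.976, 0.218, -0.001]
ft_force: [0.7, 0.1, -1.5]
grip_width: 0.0705
gripper_force: 15.0
```

Request:
{"op": "drive_tool", "data": {
  "steps": [
    [0.278, -0.753, -0.067, 0, 0, -0.291, 1],
    [0.278, -0.753, -0.067, 0, 0, -0.291, 1],
    [0.278, -0.753, -0.067, 0, 0, -0.291, 1],
    [0.278, -0.753, -0.067, 0, 0, -0.291, 1]
  ]
}}

```text
clock: 25.5
tool_pos: [0.4677, 0.1221, 0.2362]
tool_rot: [-0.001, 0.906, 0.424, -0.001]
ft_force: [-0.4, 0.5, -1.4]
grip_width: 0.0705
gripper_force: 15.0
```

Request:
{"op": "drive_tool", "data": {
  "steps": [
    [0.699, -0.412, 0, 0, 0, -0.233, 1],
    [0.699, -0.412, 0, 0, 0, -0.233, 1],
    [0.699, -0.412, 0, 0, 0, -0.233, 1],
    [0.699, -0.412, 0, 0, 0, -0.233, 1]
  ]
}}

```text
clock: 25.9
tool_pos: [0.4885, 0.2411, 0.2359]
tool_rot: [-0.0, 0.819, 0.574, -0.001]
ft_force: [-0.8, -0.7, -0.9]
grip_width: 0.0707
gripper_force: 15.0
```

Request:
{"op": "drive_tool", "data": {
  "steps": [
    [0.664, -0.029, 0.133, 0, 0, -0.111, 1],
    [0.664, -0.029, 0.133, 0, 0, -0.111, 1],
    [0.664, -0.029, 0.133, 0, 0, -0.111, 1],
    [0.664, -0.029, 0.133, 0, 0, -0.111, 1],
    [0.664, -0.029, 0.133, 0, 0, -0.111, 1]
  ]
}}

```text
clock: 26.4
tool_pos: [0.5189, 0.3336, 0.2177]
tool_rot: [0.0, 0.769, 0.639, -0.0]
ft_force: [0.5, 0.1, -1.1]
grip_width: 0.0706
gripper_force: 15.0
```

Run:
```python
from h import *
plan([(.5247,.3597,.17,-10.5),(.5247,.3597,.044,-10.5)])
```

```text
from [0.5189 0.3336 0.2177] -10.61
-> (0.5247, 0.3597, 0.17, -10.5) shift [0.178 0.006 0.318] turn -0.001 rows>= 1.1
-> (0.5247, 0.3597, 0.044, -10.5) shift [0.   0.   0.84] turn -0.0 rows>= 2.5
```

Request:
{"op": "drive_tool", "data": {
  "steps": [
    [0.178, 0.006, 0.1, 0, 0, 0, 1],
    [0.178, 0.006, 0.4, 0, 0, 0, 1],
    [0.178, 0.006, 0.7, 0, 0, 0, 1],
    [0.178, 0.006, 0.9, 0, 0, 0, 1],
    [0.178, 0.006, 1, 0, 0, 0, 1],
    [0.178, 0.006, 1, 0, 0, 0, 1]
  ]
}}

```text
clock: 27.0
tool_pos: [0.5232, 0.36, 0.0663]
tool_rot: [-0.0, 0.769, 0.639, -0.002]
ft_force: [-0.7, -0.4, -1.3]
grip_width: 0.0709
gripper_force: 15.0
```

Request:
{"op": "drive_tool", "data": {
  "steps": [
    [0, 0, 0.1, 0, 0, 0, 1],
    [0, 0, 0.165, 0, 0, 0, 1],
    [0, 0, 0.165, 0, 0, 0, 1],
    [0, 0, 0.165, 0, 0, 0, 0.13],
    [0, 0, 0.165, 0, 0, 0, 0.13],
    [0, 0, 0.165, 0, 0, 0, 0.13]
  ]
}}

```text
clock: 27.6
tool_pos: [0.5247, 0.3622, 0.0439]
tool_rot: [0.0, 0.768, 0.64, 0.001]
ft_force: [-0.2, -0.5, -0.0]
grip_width: 0.0799
gripper_force: 0.0
```

Request:
{"op": "drive_tool", "data": {
  "steps": [
    [0, 0, -0.3, 0, 0, 0, 0.13],
    [0, 0, -0.6, 0, 0, 0, 0.13],
    [0, 0, -1, 0, 0, 0, 0.13],
    [0, 0, -1, 0, 0, 0, 0.13],
    [0, 0, -1, 0, 0, 0, 0.13]
  ]
}}

```text
clock: 28.1
tool_pos: [0.5258, 0.3627, 0.1965]
tool_rot: [0.001, 0.768, 0.64, 0.003]
ft_force: [0.5, 1.0, -0.8]
grip_width: 0.0798
gripper_force: 0.0
```

```bash
cat > rim.py <<'E'
from h import *
np.set_printoptions(precision=4,suppress=True)
def rim(n,h,c):
    f,W=cloud(n);H=hsv(f)
    m=((H[...,0]<16)&(H[...,1]>110)&(abs(W[...,2]-h)<.008)&(np.hypot(W[...,0]-c[0],W[...,1]-c[1])<.05))
    p=W[m][:,:2].astype(np.float32)
    if len(p)<10: print(n,"few");return
    (x,y),r=cv2.minEnclosingCircle(p);print(n,"rim",m.sum(),round(x,4),round(y,4),round(r,4),"z",W[m][:,2].mean().round(4))
E
python3 - <<'E'
from rim import *
rim("wrist",.062,(.5247,.3597));rim("side",.062,(.5247,.3597))
print(read_state()["tool_pos"])
plan([(.5,.235,.24,-20),(.5,.1,.24,-45),(.53,-.03,.24,-70),(.585,-.078,.2,-84.3)])
E
```

```text
wrist rim 830 0.5245 0.3604 0.0347 z 0.0607
side rim 85 0.5217 0.3585 0.0378 z 0.0597
[0.5233 0.3615 0.1914]
from [0.5233 0.3615 0.1914] -10.4
-> (0.5, 0.235, 0.24, -20) shift [-0.858 -0.001 -0.324] turn 0.112 rows>= 2.8
-> (0.5, 0.1, 0.24, -45) shift [-0.846  0.308 -0.   ] turn 0.291 rows>= 2.9
-> (0.53, -0.03, 0.24, -70) shift [-0.471  0.754 -0.   ] turn 0.291 rows>= 2.9
-> (0.585, -0.078, 0.2, -84.3) shift [0.235 0.426 0.267] turn 0.166 rows>= 1.7
```

Request:
{"op": "drive_tool", "data": {
  "steps": [
    [-0.858, 0, -0.324, 0, 0, 0.112, 0.13],
    [-0.858, 0, -0.324, 0, 0, 0.112, 0.13],
    [-0.858, 0, -0.324, 0, 0, 0.112, 0.13],
    [-0.858, 0, -0.324, 0, 0, 0.112, 0.13]
  ]
}}

```text
clock: 28.6
tool_pos: [0.5005, 0.232, 0.241]
tool_rot: [0.0, 0.82, 0.572, -0.001]
ft_force: [0.3, -0.3, 0.1]
grip_width: 0.0799
gripper_force: 0.0
```

Request:
{"op": "drive_tool", "data": {
  "steps": [
    [-0.846, 0.308, 0, 0, 0, 0.291, 0.13],
    [-0.846, 0.308, 0, 0, 0, 0.291, 0.13],
    [-0.846, 0.308, 0, 0, 0, 0.291, 0.13],
    [-0.846, 0.308, 0, 0, 0, 0.291, 0.13]
  ]
}}

```text
clock: 29.0
tool_pos: [0.4999, 0.0974, 0.2389]
tool_rot: [-0.001, 0.925, 0.379, -0.002]
ft_force: [0.2, 0.3, -1.1]
grip_width: 0.08
gripper_force: 0.0
```

Request:
{"op": "drive_tool", "data": {
  "steps": [
    [-0.471, 0.754, 0, 0, 0, 0.291, 0.13],
    [-0.471, 0.754, 0, 0, 0, 0.291, 0.13],
    [-0.471, 0.754, 0, 0, 0, 0.291, 0.13],
    [-0.471, 0.754, 0, 0, 0, 0.291, 0.13]
  ]
}}

```text
clock: 29.4
tool_pos: [0.5308, -0.0317, 0.2392]
tool_rot: [-0.001, 0.985, 0.171, -0.002]
ft_force: [0.7, 1.5, 0.1]
grip_width: 0.0799
gripper_force: 0.0
```

Request:
{"op": "drive_tool", "data": {
  "steps": [
    [0.235, 0.426, 0.267, 0, 0, 0.166, 0.13],
    [0.235, 0.426, 0.267, 0, 0, 0.166, 0.13],
    [0.235, 0.426, 0.267, 0, 0, 0.166, 0.13],
    [0.235, 0.426, 0.267, 0, 0, 0.166, 0.13],
    [0.235, 0.426, 0.267, 0, 0, 0.166, 0.13]
  ]
}}

```text
clock: 29.9
tool_pos: [0.5854, -0.0759, 0.2017]
tool_rot: [-0.0, 0.999, 0.051, -0.0]
ft_force: [-0.3, -0.2, 0.2]
grip_width: 0.0797
gripper_force: 0.0
```

```bash
python3 chkp.py
python3 - <<'E'
from h import *
plan([(.596,-.077,.2,-84.3)])
E
```

```text
pot? [322. 188.] 936 0.5969 -0.0764 r 0.0347 0.066
pot? [436. 258.] 164 0.5195 -0.2213 r 0.0227 0.0662
tcp->px [321. 196.]
from [ 0.5856 -0.0762  0.2022] -84.13
-> (0.596, -0.077, 0.2, -84.3) shift [0.069 0.013 0.015] turn 0.002 rows>= 0.2
```

Request:
{"op": "drive_tool", "data": {
  "steps": [
    [0.073, 0.01, 0.2, 0, 0, 0.002, 0.13],
    [0.073, 0.01, 0.6, 0, 0, 0.002, 0.13],
    [0.073, 0.01, 0.8, 0, 0, 0.002, 0.13],
    [0.073, 0.01, 0.92, 0, 0, 0.002, 0.13],
    [0.073, 0.01, 1.0, 0, 0, 0.002, 0.13],
    [0.073, 0.01, 1.0, 0, 0, 0.002, 0.13]
  ]
}}

```text
clock: 30.55
tool_pos: [0.5959, -0.0773, 0.0509]
tool_rot: [-0.0, 0.999, 0.049, -0.001]
ft_force: [-0.1, 0.5, 0.7]
grip_width: 0.0802
gripper_force: 0.0
```

Request:
{"op": "drive_tool", "data": {
  "steps": [
    [0, 0, 0.03, 0, 0, 0, 0.13],
    [0, 0, 0.03, 0, 0, 0, 1],
    [0, 0, 0.03, 0, 0, 0, 1],
    [0, 0, 0.03, 0, 0, 0, 1],
    [0, 0, 0.03, 0, 0, 0, 1]
  ],
  "grip_force": 15
}}

```text
clock: 31.05
tool_pos: [0.5977, -0.0783, 0.0484]
tool_rot: [0.0, 0.999, 0.048, 0.001]
ft_force: [-0.7, 1.2, 6.5]
grip_width: 0.0693
gripper_force: 15.0
```

Request:
{"op": "drive_tool", "data": {
  "steps": [
    [0, 0, -0.2, 0, 0, 0, 1],
    [0, 0, -0.5, 0, 0, 0, 1],
    [0, 0, -0.8, 0, 0, 0, 1],
    [0, 0, -1, 0, 0, 0, 1],
    [0, 0, -1, 0, 0, 0, 1]
  ]
}}

```text
clock: 31.55
tool_pos: [0.5998, -0.0793, 0.2028]
tool_rot: [0.002, 0.999, 0.048, 0.005]
ft_force: [1.2, -0.3, 0.2]
grip_width: 0.0689
gripper_force: 15.0
```

Run:
```python
from rim import *
t=read_state()["tool_pos"];print(t);rim("wrist",t[2]+.021,t[:2])
plan([(.56,.0,.24,-65),(.52,.11,.25,-40),(.51,.235,.25,-20),(.52,.335,.23,-10.5)])
```

```text
[ 0.5998 -0.0793  0.2028]
wrist rim 2617 0.6047 -0.0781 0.0387 z 0.2212
from [ 0.5981 -0.0787  0.1992] -84.49
-> (0.56, 0.0, 0.24, -65) shift [-0.202 -0.547 -0.272] turn -0.227 rows>= 2.3
-> (0.52, 0.11, 0.25, -40) shift [ 0.068 -0.777 -0.067] turn -0.291 rows>= 2.9
-> (0.51, 0.235, 0.25, -20) shift [ 0.596 -0.587 -0.   ] turn -0.233 rows>= 2.5
-> (0.52, 0.335, 0.23, -10.5) shift [ 0.649 -0.165  0.133] turn -0.111 rows>= 2.0
```

Request:
{"op": "drive_tool", "data": {
  "steps": [
    [-0.202, -0.3, -0.27, 0, 0, -0.1, 1],
    [-0.202, -0.547, -0.272, 0, 0, -0.227, 1],
    [-0.202, -0.547, -0.272, 0, 0, -0.227, 1],
    [-0.202, -0.547, -0.272, 0, 0, -0.227, 1]
  ]
}}

```text
clock: 32.0
tool_pos: [0.5574, 0.0017, 0.2356]
tool_rot: [-0.001, 0.976, 0.218, -0.002]
ft_force: [0.3, -0.1, -1.5]
grip_width: 0.0692
gripper_force: 15.0
```

Request:
{"op": "drive_tool", "data": {
  "steps": [
    [0.068, -0.777, -0.067, 0, 0, -0.291, 1],
    [0.068, -0.777, -0.067, 0, 0, -0.291, 1],
    [0.068, -0.777, -0.067, 0, 0, -0.291, 1],
    [0.068, -0.777, -0.067, 0, 0, -0.291, 1]
  ]
}}

```text
clock: 32.4
tool_pos: [0.5173, 0.1118, 0.246]
tool_rot: [-0.001, 0.906, 0.424, -0.001]
ft_force: [0.0, -0.1, -0.8]
grip_width: 0.0689
gripper_force: 15.0
```

Request:
{"op": "drive_tool", "data": {
  "steps": [
    [0.596, -0.587, 0, 0, 0, -0.233, 1],
    [0.596, -0.587, 0, 0, 0, -0.233, 1],
    [0.596, -0.587, 0, 0, 0, -0.233, 1],
    [0.596, -0.587, 0, 0, 0, -0.233, 1]
  ]
}}

```text
clock: 32.8
tool_pos: [0.5082, 0.2367, 0.2459]
tool_rot: [-0.001, 0.819, 0.574, -0.001]
ft_force: [0.1, 0.1, -0.5]
grip_width: 0.0687
gripper_force: 15.0
```

Request:
{"op": "drive_tool", "data": {
  "steps": [
    [0.649, -0.165, 0.133, 0, 0, -0.111, 1],
    [0.649, -0.165, 0.133, 0, 0, -0.111, 1],
    [0.649, -0.165, 0.133, 0, 0, -0.111, 1],
    [0.649, -0.165, 0.133, 0, 0, -0.111, 1],
    [0.649, -0.165, 0.133, 0, 0, -0.111, 1],
    [0.649, -0.165, 0.133, 0, 0, -0.111, 1]
  ]
}}

```text
clock: 33.4
tool_pos: [0.5193, 0.3337, 0.2283]
tool_rot: [0.0, 0.769, 0.639, 0.0]
ft_force: [0.2, 1.0, -1.8]
grip_width: 0.0688
gripper_force: 15.0
```

```bash
cat >> rim.py <<'E'
def held():
    s=read_state();t=s["tool_pos"];f,W=cloud("wrist");H=hsv(f)
    m=(H[...,0]<16)&(H[...,1]>110)&(np.hypot(W[...,0]-t[0],W[...,1]-t[1])<.055)&(W[...,2]>t[2]-.01)
    zt=np.percentile(W[m][:,2],98);k=m&(W[...,2]>zt-.006);p=W[k][:,:2]
    A=np.c_[2*p,np.ones(len(p))]
    ok=np.ones(len(p),bool)
    for _ in range(4):
        c=np.linalg.lstsq(A[ok],(p[ok]**2).sum(1),rcond=None)[0];r=np.sqrt(c[2]+c[:2]@c[:2]);e=abs(np.hypot(*(p-c[:2]).T)-r);ok=e<max(.0025,e[ok].std()*2)
    print("tcp",t,"held rim c",c[:2],"r",round(r,4),"n",ok.sum(),"zrim",zt.round(4),"offset",c[:2]-t[:2])
E
python3 - <<'E'
from rim import *
held();held()
plan([(.5245,.3604,.2,-10.5)])
E
```

```text
tcp [0.5193 0.3337 0.2283] held rim c [0.5336 0.4089] r 0.059 n 154 zrim 0.3348 offset [0.0143 0.0752]
tcp [0.5192 0.334  0.2284] held rim c [0.5349 0.4103] r 0.0604 n 157 zrim 0.3363 offset [0.0157 0.0764]
from [0.5191 0.3342 0.2285] -10.54
-> (0.5245, 0.3604, 0.2, -10.5) shift [0.178 0.004 0.19 ] turn -0.0 rows>= 0.8
```

```bash
sed -i 's/(W\[...,2\]>t\[2\]-.01)/(W[...,2]>t[2]-.01)\&(W[...,2]<t[2]+.03)/' rim.py
python3 - <<'E'
from rim import *
held();held()
f,W=cloud("wrist");crop(f,"w5",140,150,500,400,2)
E
```

```text
tcp [0.5191 0.3342 0.2285] held rim c [0.5199 0.3336] r 0.0331 n 808 zrim 0.2545 offset [ 0.0009 -0.0006]
tcp [0.519  0.3345 0.2285] held rim c [0.5197 0.3338] r 0.0331 n 816 zrim 0.2544 offset [ 0.0007 -0.0007]
```

View pics/w5.png

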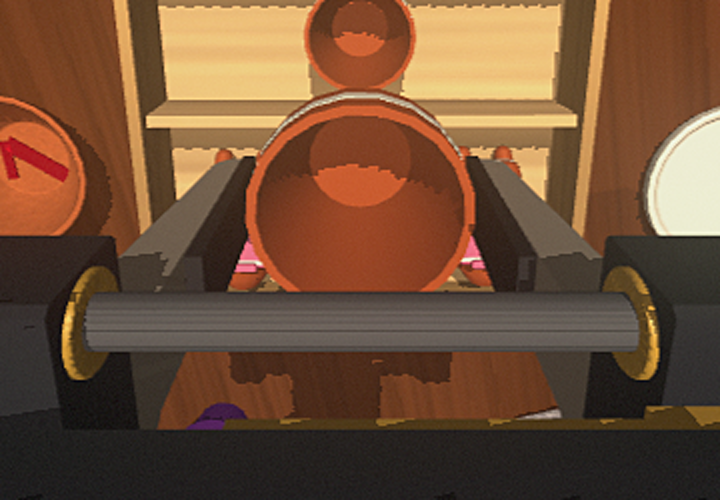

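Request:
{"op": "drive_tool", "data": {
  "steps": [
    [0.178, 0, 0.1, 0, 0, 0, 1],
    [0.178, 0, 0.4, 0, 0, 0, 1],
    [0.178, 0, 0.6, 0, 0, 0, 1],
    [0.178, 0, 0.75, 0, 0, 0, 1],
    [0.178, 0, 0.75, 0, 0, 0, 1],
    [0.178, 0, 0.75, 0, 0, 0, 1]
  ]
}}

```text
clock: 34.25
tool_pos: [0.5235, 0.3618, 0.1161]
tool_rot: [0.0, 0.768, 0.64, 0.0]
ft_force: [-0.5, 0.8, -1.1]
grip_width: 0.0691
gripper_force: 15.0
```

Run:
```python
from rim import *
held();rim("top",.062,(.5245,.3604))
plan([(.5237,.361,.065,-10.5)])
```

```text
tcp [0.5235 0.3618 0.1161] held rim c [0.5243 0.361 ] r 0.0336 n 590 zrim 0.1423 offset [ 0.0008 -0.0008]
top rim 23 0.5227 0.3392 0.0271 z 0.0599
from [0.5247 0.3623 0.1178] -10.41
-> (0.5237, 0.361, 0.065, -10.5) shift [-0.01  -0.005  0.352] turn 0.001 rows>= 1.1
```

Request:
{"op": "drive_tool", "data": {
  "steps": [
    [-0.007, -0.003, 0.1, 0, 0, 0, 1],
    [-0.007, -0.003, 0.18, 0, 0, 0, 1],
    [-0.007, -0.003, 0.25, 0, 0, 0, 1],
    [-0.007, -0.003, 0.3, 0, 0, 0, 1],
    [-0.007, -0.003, 0.33, 0, 0, 0, 1],
    [-0.007, -0.003, 0.33, 0, 0, 0, 1]
  ]
}}

```text
clock: 34.95
tool_pos: [0.5227, 0.3609, 0.0655]
tool_rot: [-0.0, 0.768, 0.64, -0.0]
ft_force: [0.2, -0.1, -1.5]
grip_width: 0.0694
gripper_force: 15.0
```

Run:
```python
from rim import *
held();print(read_state()["ft_force"])
```

```text
tcp [0.5227 0.3609 0.0655] held rim c [0.5235 0.3599] r 0.0334 n 764 zrim 0.0915 offset [ 0.0008 -0.001 ]
[ 0.6955 -0.1962 -1.6921]
```

Request:
{"op": "drive_tool", "data": {
  "steps": [
    [0.005, 0.005, 0.02, 0, 0, 0, 1],
    [0.005, 0.005, 0.02, 0, 0, 0, 1],
    [0.005, 0.005, 0.02, 0, 0, 0, 0.13],
    [0.005, 0.005, 0.02, 0, 0, 0, 0.13],
    [0.005, 0.005, 0.02, 0, 0, 0, 0.13],
    [0.005, 0.005, 0.02, 0, 0, 0, 0.13]
  ]
}}

```text
clock: 35.6
tool_pos: [0.5234, 0.3614, 0.0627]
tool_rot: [-0.0, 0.768, 0.64, -0.0]
ft_force: [0.4, -0.1, -0.4]
grip_width: 0.0801
gripper_force: 0.0
```

Request:
{"op": "drive_tool", "data": {
  "steps": [
    [0, 0, -0.3, 0, 0, 0, 0.13],
    [0, 0, -0.6, 0, 0, 0, 0.13],
    [0, 0, -1, 0, 0, 0, 0.13],
    [0, 0, -1, 0, 0, 0, 0.13],
    [0, 0, -1, 0, 0, 0, 0.13]
  ]
}}

```text
clock: 36.1
tool_pos: [0.525, 0.3621, 0.216]
tool_rot: [0.001, 0.768, 0.64, 0.003]
ft_force: [1.0, 0.2, -0.8]
grip_width: 0.0799
gripper_force: 0.0
```

Run:
```python
from rim import *
rim("wrist",.084,(.5245,.3604));rim("side",.084,(.5245,.3604))
f,W=cloud("side");crop(f,"s2",200,120,340,220,5)
plan([(.49,.235,.25,-20),(.48,.1,.25,-45),(.475,-.04,.25,-65),(.493,-.17,.23,-84.3),(.4975,-.2085,.2,-84.3)])
```

```text
wrist rim 856 0.5248 0.361 0.0346 z 0.0826
side rim 94 0.5237 0.3566 0.0378 z 0.0813
from [0.5223 0.3608 0.2103] -10.4
-> (0.49, 0.235, 0.25, -20) shift [-0.864 -0.06  -0.265] turn 0.112 rows>= 2.7
-> (0.48, 0.1, 0.25, -45) shift [-0.869  0.245 -0.   ] turn 0.291 rows>= 2.9
-> (0.475, -0.04, 0.25, -65) shift [-0.684  0.636 -0.   ] turn 0.233 rows>= 2.8
-> (0.493, -0.17, 0.23, -84.3) shift [-0.258  0.836  0.133] turn 0.225 rows>= 2.7
-> (0.4975, -0.2085, 0.2, -84.3) shift [0.004 0.258 0.2  ] turn -0.0 rows>= 1.0
```

View pics/s2.png

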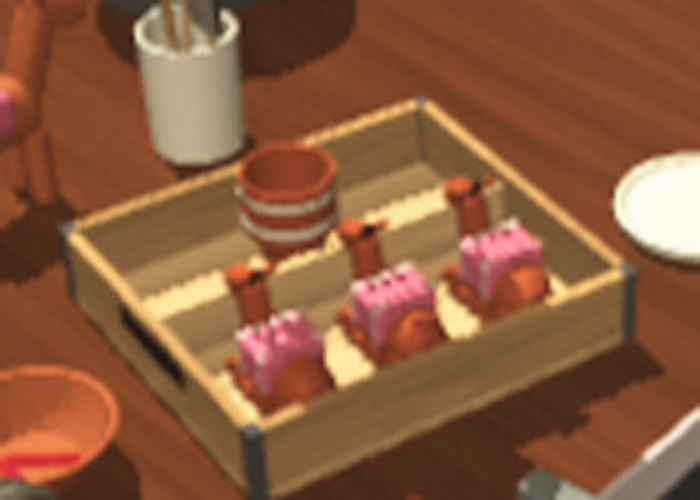

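Request:
{"op": "drive_tool", "data": {
  "steps": [
    [-0.864, -0.06, -0.265, 0, 0, 0.112, 0.13],
    [-0.864, -0.06, -0.265, 0, 0, 0.112, 0.13],
    [-0.864, -0.06, -0.265, 0, 0, 0.112, 0.13],
    [-0.864, -0.06, -0.265, 0, 0, 0.112, 0.13]
  ]
}}

```text
clock: 36.65
tool_pos: [0.4907, 0.2326, 0.2521]
tool_rot: [0.0, 0.82, 0.572, -0.001]
ft_force: [-0.5, 0.2, -0.1]
grip_width: 0.0799
gripper_force: 0.0
```

Request:
{"op": "drive_tool", "data": {
  "steps": [
    [-0.869, 0.245, 0, 0, 0, 0.291, 0.13],
    [-0.869, 0.245, 0, 0, 0, 0.291, 0.13],
    [-0.869, 0.245, 0, 0, 0, 0.291, 0.13],
    [-0.869, 0.245, 0, 0, 0, 0.291, 0.13]
  ]
}}

```text
clock: 37.05
tool_pos: [0.4804, 0.0979, 0.2505]
tool_rot: [-0.0, 0.925, 0.379, -0.002]
ft_force: [0.2, 0.5, 0.2]
grip_width: 0.0799
gripper_force: 0.0
```

Request:
{"op": "drive_tool", "data": {
  "steps": [
    [-0.684, 0.636, 0, 0, 0, 0.233, 0.13],
    [-0.684, 0.636, 0, 0, 0, 0.233, 0.13],
    [-0.684, 0.636, 0, 0, 0, 0.233, 0.13],
    [-0.684, 0.636, 0, 0, 0, 0.233, 0.13]
  ]
}}

```text
clock: 37.45
tool_pos: [0.4758, -0.0419, 0.251]
tool_rot: [-0.0, 0.977, 0.214, -0.001]
ft_force: [0.7, 1.1, 0.2]
grip_width: 0.0797
gripper_force: 0.0
```

Request:
{"op": "drive_tool", "data": {
  "steps": [
    [-0.258, 0.836, 0.133, 0, 0, 0.225, 0.13],
    [-0.258, 0.836, 0.133, 0, 0, 0.225, 0.13],
    [-0.258, 0.836, 0.133, 0, 0, 0.225, 0.13],
    [-0.258, 0.836, 0.133, 0, 0, 0.225, 0.13],
    [-0.258, 0.836, 0.133, 0, 0, 0.225, 0.13]
  ]
}}

```text
clock: 37.95
tool_pos: [0.494, -0.1678, 0.2313]
tool_rot: [-0.001, 0.999, 0.05, -0.001]
ft_force: [0.5, 0.8, -0.0]
grip_width: 0.0799
gripper_force: 0.0
```

Request:
{"op": "drive_tool", "data": {
  "steps": [
    [0.004, 0.258, 0.2, 0, 0, 0, 0.13],
    [0.004, 0.258, 0.2, 0, 0, 0, 0.13],
    [0.004, 0.258, 0.2, 0, 0, 0, 0.13]
  ]
}}

```text
clock: 38.25
tool_pos: [0.4981, -0.2059, 0.2018]
tool_rot: [-0.001, 0.999, 0.05, -0.001]
ft_force: [-0.5, 0.2, 0.6]
grip_width: 0.0798
gripper_force: 0.0
```

```bash
python3 chkp.py
python3 - <<'E'
from h import *
plan([(.4975,-.2083,.2,-84.3)])
E
```

```text
pot? [322. 198.] 922 0.4981 -0.2077 r 0.0347 0.066
tcp->px [321. 196.]
from [ 0.4986 -0.206   0.2028] -84.26
-> (0.4975, -0.2083, 0.2, -84.3) shift [-0.009  0.015  0.019] turn 0.0 rows>= 0.1
```

Request:
{"op": "drive_tool", "data": {
  "steps": [
    [-0.005, 0.012, 0.3, 0, 0, 0, 0.13],
    [-0.005, 0.012, 0.6, 0, 0, 0, 0.13],
    [-0.005, 0.012, 0.8, 0, 0, 0, 0.13],
    [-0.005, 0.012, 0.92, 0, 0, 0, 0.13],
    [-0.005, 0.012, 1.0, 0, 0, 0, 0.13],
    [-0.005, 0.012, 1.0, 0, 0, 0, 0.13]
  ]
}}

```text
clock: 38.9
tool_pos: [0.4974, -0.2084, 0.0522]
tool_rot: [-0.001, 0.999, 0.05, -0.001]
ft_force: [0.7, -0.6, -0.0]
grip_width: 0.0802
gripper_force: 0.0
```

Request:
{"op": "drive_tool", "data": {
  "steps": [
    [0, 0, 0.03, 0, 0, 0, 0.13],
    [0, 0, 0.03, 0, 0, 0, 1],
    [0, 0, 0.03, 0, 0, 0, 1],
    [0, 0, 0.03, 0, 0, 0, 1],
    [0, 0, 0.03, 0, 0, 0, 1]
  ],
  "grip_force": 15
}}

```text
clock: 39.4
tool_pos: [0.4983, -0.21, 0.0493]
tool_rot: [0.0, 0.999, 0.049, 0.001]
ft_force: [-0.8, 2.3, 5.0]
grip_width: 0.0701
gripper_force: 15.0
```

Request:
{"op": "drive_tool", "data": {
  "steps": [
    [0, 0, -0.2, 0, 0, 0, 1],
    [0, 0, -0.5, 0, 0, 0, 1],
    [0, 0, -0.8, 0, 0, 0, 1],
    [0, 0, -1, 0, 0, 0, 1],
    [0, 0, -1, 0, 0, 0, 1]
  ]
}}

```text
clock: 39.9
tool_pos: [0.5001, -0.2119, 0.2036]
tool_rot: [0.003, 0.999, 0.049, 0.004]
ft_force: [0.5, -0.4, -1.5]
grip_width: 0.0705
gripper_force: 15.0
```

Run:
```python
from h import *
plan([(.485,-.1,.24,-75),(.475,.03,.25,-52),(.48,.16,.25,-30),(.5,.26,.25,-18),(.52,.335,.23,-10.5)])
```

```text
from [ 0.5001 -0.2119  0.2036] -84.4
-> (0.485, -0.1, 0.24, -75) shift [-0.028 -0.752 -0.243] turn -0.109 rows>= 2.4
-> (0.475, 0.03, 0.25, -52) shift [ 0.16  -0.854 -0.067] turn -0.268 rows>= 2.7
-> (0.48, 0.16, 0.25, -30) shift [ 0.56  -0.662 -0.   ] turn -0.256 rows>= 2.6
-> (0.5, 0.26, 0.25, -18) shift [ 0.644 -0.218 -0.   ] turn -0.14 rows>= 2.0
-> (0.52, 0.335, 0.23, -10.5) shift [ 0.517 -0.028  0.133] turn -0.087 rows>= 1.6
```

Request:
{"op": "drive_tool", "data": {
  "steps": [
    [-0.028, -0.752, -0.25, 0, 0, -0.109, 1],
    [-0.028, -0.752, -0.25, 0, 0, -0.109, 1],
    [-0.028, -0.752, -0.25, 0, 0, -0.109, 1],
    [-0.028, -0.752, -0.25, 0, 0, -0.109, 1]
  ]
}}

```text
clock: 40.3
tool_pos: [0.4819, -0.0959, 0.235]
tool_rot: [-0.0, 0.991, 0.132, -0.0]
ft_force: [-0.2, -0.6, -1.1]
grip_width: 0.0701
gripper_force: 15.0
```

Request:
{"op": "drive_tool", "data": {
  "steps": [
    [0.16, -0.854, -0.067, 0, 0, -0.268, 1],
    [0.16, -0.854, -0.067, 0, 0, -0.268, 1],
    [0.16, -0.854, -0.067, 0, 0, -0.268, 1],
    [0.16, -0.854, -0.067, 0, 0, -0.268, 1]
  ]
}}

```text
clock: 40.7
tool_pos: [0.4718, 0.0341, 0.2442]
tool_rot: [-0.001, 0.945, 0.328, -0.001]
ft_force: [0.4, -0.5, -0.8]
grip_width: 0.0704
gripper_force: 15.0
```

Request:
{"op": "drive_tool", "data": {
  "steps": [
    [0.56, -0.662, 0, 0, 0, -0.256, 1],
    [0.56, -0.662, 0, 0, 0, -0.256, 1],
    [0.56, -0.662, 0, 0, 0, -0.256, 1],
    [0.56, -0.662, 0, 0, 0, -0.256, 1]
  ]
}}

```text
clock: 41.1
tool_pos: [0.4774, 0.1633, 0.2439]
tool_rot: [-0.001, 0.865, 0.501, -0.001]
ft_force: [-0.0, -0.9, -1.5]
grip_width: 0.0709
gripper_force: 15.0
```

Request:
{"op": "drive_tool", "data": {
  "steps": [
    [0.644, -0.218, 0, 0, 0, -0.14, 1],
    [0.644, -0.218, 0, 0, 0, -0.14, 1],
    [0.644, -0.218, 0, 0, 0, -0.14, 1],
    [0.644, -0.218, 0, 0, 0, -0.14, 1]
  ]
}}

```text
clock: 41.5
tool_pos: [0.4979, 0.2606, 0.2441]
tool_rot: [0.0, 0.809, 0.587, -0.001]
ft_force: [0.3, -0.6, -2.2]
grip_width: 0.0705
gripper_force: 15.0
```

Request:
{"op": "drive_tool", "data": {
  "steps": [
    [0.517, -0.028, 0.133, 0, 0, -0.087, 1],
    [0.517, -0.028, 0.133, 0, 0, -0.087, 1],
    [0.517, -0.028, 0.133, 0, 0, -0.087, 1],
    [0.517, -0.028, 0.133, 0, 0, -0.087, 1],
    [0.517, -0.028, 0.133, 0, 0, -0.087, 1]
  ]
}}

```text
clock: 42.0
tool_pos: [0.5181, 0.3349, 0.2261]
tool_rot: [0.0, 0.77, 0.638, -0.0]
ft_force: [-1.0, -0.4, -1.4]
grip_width: 0.0706
gripper_force: 15.0
```

Run:
```python
from rim import *
held()
plan([(.5240,.361,.14,-10.5)])
```

```text
tcp [0.5181 0.3349 0.2261] held rim c [0.52   0.3399] r 0.0359 n 333 zrim 0.252 offset [0.002 0.005]
from [0.518  0.3352 0.2264] -10.63
-> (0.524, 0.361, 0.14, -10.5) shift [0.177 0.007 0.576] turn -0.002 rows>= 1.8
```

Request:
{"op": "drive_tool", "data": {
  "steps": [
    [0.177, 0.0, 0.1, 0, 0, 0, 1],
    [0.177, 0.0, 0.3, 0, 0, 0, 1],
    [0.177, 0.0, 0.5, 0, 0, 0, 1],
    [0.177, 0.0, 0.58, 0, 0, 0, 1],
    [0.177, 0.0, 0.58, 0, 0, 0, 1],
    [0.177, 0.0, 0.58, 0, 0, 0, 1]
  ]
}}

```text
clock: 42.65
tool_pos: [0.5232, 0.363, 0.1405]
tool_rot: [0.0, 0.769, 0.639, 0.001]
ft_force: [0.0, -0.3, -0.3]
grip_width: 0.0705
gripper_force: 15.0
```

Run:
```python
from rim import *
held();held();f,W=cloud("wrist");crop(f,"w6",140,150,500,400,2)
t=read_state()["tool_pos"];print(proj(f,[t[0],t[1],t[2]+.02]))
```

```text
tcp [0.5232 0.363  0.1405] held rim c [0.5251 0.3675] r 0.0362 n 326 zrim 0.1669 offset [0.0019 0.0046]
tcp [0.5236 0.3633 0.1412] held rim c [0.5254 0.3676] r 0.0362 n 320 zrim 0.1677 offset [0.0017 0.0044]
[318. 256.]
```

View pics/w6.png

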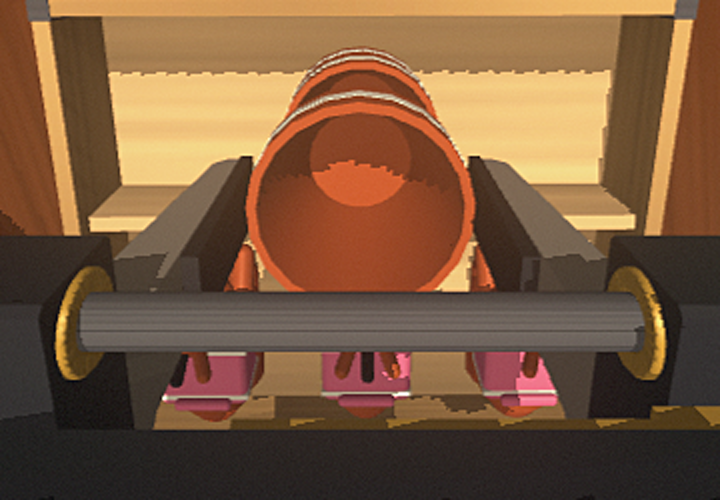

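Run:
```python
from rim import *
t=np.array(read_state()["tool_pos"]);f,W=cloud("wrist");H=hsv(f)
for c in(t[:2]+[.0008,-.0008],t[:2]+[.0015,.002]):
    d=W[...,:2]-c;r=np.hypot(d[...,0],d[...,1]);a=np.degrees(np.arctan2(d[...,1],d[...,0]))
    m=(H[...,0]<16)&(H[...,1]>110)&(r<.042)&(W[...,2]>t[2]-.02)&(W[...,2]<t[2]+.035)
    for b in range(-180,180,30):
        k=m&(a>=b)&(a<b+30)
        if k.sum()>10:
            z=W[k][:,2];q=np.percentile(z,95);print(b+15,k.sum(),"z",(q-t[2]).round(4),"r at top",np.median(r[k][z>q-.003]).round(4),"rmax",np.percentile(r[k],98).round(4))
    print()
```

```text
-165 777 z 0.0197 r at top 0.032 rmax 0.0345
-135 814 z 0.019 r at top 0.0312 rmax 0.033
-105 702 z 0.013 r at top 0.0296 rmax 0.0302
-75 777 z 0.0174 r at top 0.0305 rmax 0.0312
-45 813 z 0.0197 r at top 0.0319 rmax 0.0337
-15 831 z 0.0305 r at top 0.0355 rmax 0.036
15 661 z 0.0316 r at top 0.0375 rmax 0.0404
45 300 z 0.0194 r at top 0.0332 rmax 0.0347
75 311 z 0.0193 r at top 0.0333 rmax 0.0347
105 294 z 0.0194 r at top 0.0332 rmax 0.0347
135 349 z 0.0194 r at top 0.0327 rmax 0.0343
165 977 z 0.0321 r at top 0.0359 rmax 0.04

-165 820 z 0.0201 r at top 0.0339 rmax 0.0367
-135 888 z 0.0191 r at top 0.0336 rmax 0.0353
-105 777 z 0.013 r at top 0.0325 rmax 0.033
-75 861 z 0.0185 r at top 0.0332 rmax 0.0342
-45 836 z 0.0197 r at top 0.0332 rmax 0.0352
-15 840 z 0.0318 r at top 0.0354 rmax 0.0364
15 554 z 0.031 r at top 0.0373 rmax 0.0396
45 273 z 0.0194 r at top 0.0307 rmax 0.0322
75 283 z 0.0194 r at top 0.0305 rmax 0.0319
105 271 z 0.0194 r at top 0.0307 rmax 0.0323
135 307 z 0.0194 r at top 0.0312 rmax 0.0328
165 897 z 0.0321 r at top 0.0358 rmax 0.0395
```

Request:
{"op": "drive_tool", "data": {
  "steps": [
    [-0.01, 0.003, 0.1, 0, 0, 0, 1],
    [-0.01, 0.003, 0.18, 0, 0, 0, 1],
    [-0.01, 0.003, 0.25, 0, 0, 0, 1],
    [-0.01, 0.003, 0.3, 0, 0, 0, 1],
    [-0.01, 0.003, 0.335, 0, 0, 0, 1],
    [-0.01, 0.003, 0.335, 0, 0, 0, 1],
    [-0.01, 0.003, 0.335, 0, 0, 0, 1]
  ]
}}

```text
clock: 43.55
tool_pos: [0.5226, 0.3616, 0.0887]
tool_rot: [0.0, 0.769, 0.64, 0.0]
ft_force: [1.1, 0.5, -2.0]
grip_width: 0.0705
gripper_force: 15.0
```

Request:
{"op": "drive_tool", "data": {
  "steps": [
    [0, 0, 0.01, 0, 0, 0, 1],
    [0, 0, 0.01, 0, 0, 0, 1]
  ]
}}

```text
clock: 43.75
tool_pos: [0.5229, 0.3617, 0.0876]
tool_rot: [0.0, 0.769, 0.64, 0.001]
ft_force: [0.1, 0.8, 0.1]
grip_width: 0.0703
gripper_force: 15.0
```

Request:
{"op": "drive_tool", "data": {
  "steps": [
    [0, 0.003, 0, 0, 0, 0, 0.13],
    [0, 0.003, 0, 0, 0, 0, 0.13],
    [0, 0.003, 0, 0, 0, 0, 0.13],
    [0, 0.003, 0, 0, 0, 0, 0.13]
  ]
}}

```text
clock: 44.15
tool_pos: [0.5228, 0.3615, 0.0871]
tool_rot: [-0.0, 0.769, 0.64, -0.0]
ft_force: [1.1, -1.4, 0.4]
grip_width: 0.0803
gripper_force: 0.0
```

Request:
{"op": "drive_tool", "data": {
  "steps": [
    [0, 0, -0.3, 0, 0, 0, 0.13],
    [0, 0, -0.6, 0, 0, 0, 0.13],
    [0, 0, -0.95, 0, 0, 0, 0.13],
    [0, 0, -0.95, 0, 0, 0, 0.13],
    [0, 0, -0.95, 0, 0, 0, 0.13]
  ]
}}

```text
clock: 44.65
tool_pos: [0.5239, 0.362, 0.2318]
tool_rot: [0.001, 0.769, 0.64, 0.002]
ft_force: [-0.5, -0.0, -0.0]
grip_width: 0.0799
gripper_force: 0.0
```

Run:
```python
from rim import *
from meas import burros
rim("wrist",.106,(.5245,.3604));rim("side",.106,(.5245,.3604))
f,W=cloud("side");burros(W,f["image"]);crop(f,"s3",200,120,460,310,3)
```

```text
wrist rim 885 0.524 0.361 0.0347 z 0.1046
side rim 93 0.5184 0.3576 0.0388 z 0.1033
saddle [194. 140.] 112 ztop 0.104 mean [0.403 0.567] rect [0.404 0.568] [0.048 0.048] 1.0
saddle [279. 179.] 76 ztop 0.067 mean [0.498 0.218] rect [0.498 0.219] [0.035 0.046] 84.1
saddle [255. 189.] 92 ztop 0.067 mean [0.409 0.232] rect [0.41  0.232] [0.037 0.045] 79.2
```

View pics/s3.png

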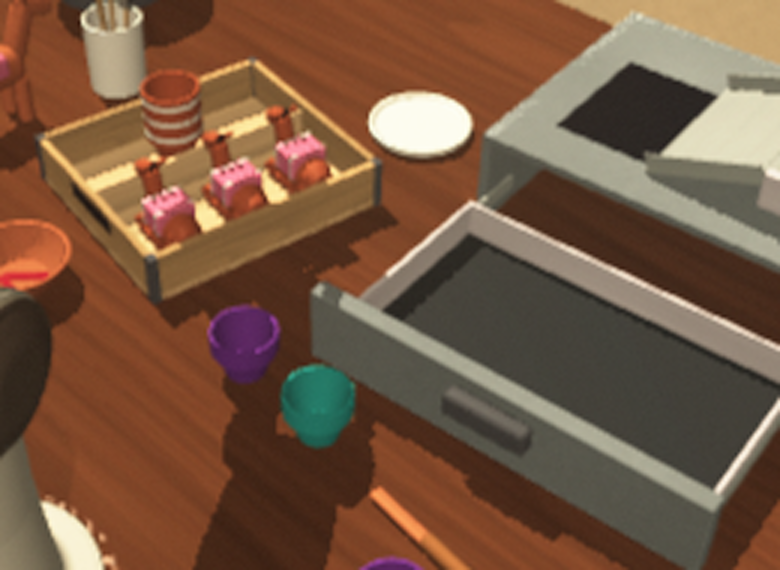

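Run:
```python
from h import *
np.set_printoptions(precision=4,suppress=True)
a=np.radians(5.67);o=np.array([.4166,-.2147]);ex=np.array([np.cos(a),np.sin(a)]);ey=np.array([-ex[1],ex[0]]);R=np.array([ex,ey])
for n in("top","side"):
    f,W=cloud(n);T=(W[...,:2]-o)@R.T;z=W[...,2]
    k=(abs(z-.118)<.006)&(T[...,0]>.2)&(T[...,0]<.4)&(abs(T[...,1])<.18);print(n,"plinth front",np.percentile(T[k][:,0],[1,3,10]))
    k=(abs(z-.097)<.006)&(abs(T[...,0])<.06)&(abs(T[...,1])<.19);print("panel",np.percentile(T[k][:,0],[2,10,90,98]))
    k=(z>.055)&(z<.09)&(T[...,0]<-.006)&(T[...,0]>-.05)&(abs(T[...,1])<.08);print("pull",k.sum(),np.percentile(T[k][:,0],[2,10,50]),np.percentile(T[k][:,1],[2,50,98]))
P=lambda x,y:o+ex*x+ey*y
s=P(-.075,0);print("start",s)
plan([(.47,.24,.25,-20),(.40,.12,.25,-42),(.35,.0,.25,-62),(.335,-.12,.25,-75),(*s,.2,-84.33),(*s,.068,-84.33)])
```

```text
top plinth front [0.2982 0.2994 0.3043]
panel [-0.0019 -0.0005  0.0177  0.0196]
pull 111 [-0.022  -0.0212 -0.0146] [-0.0421  0.0009  0.0441]
side plinth front [0.2954 0.2973 0.3009]
panel [-0.0037 -0.0022  0.0159  0.0188]
pull 318 [-0.0239 -0.0227 -0.0196] [-0.0455 -0.0055  0.0388]
start [ 0.342  -0.2221]
from [0.5219 0.361  0.2273] -10.49
-> (0.47, 0.24, 0.25, -20) shift [-0.856 -0.193 -0.152] turn 0.111 rows>= 2.7
-> (0.4, 0.12, 0.25, -42) shift [-0.911 -0.165 -0.   ] turn 0.256 rows>= 2.8
-> (0.35, 0.0, 0.25, -62) shift [-0.818  0.288 -0.   ] turn 0.233 rows>= 2.6
-> (0.335, -0.12, 0.25, -75) shift [-0.464  0.659 -0.   ] turn 0.151 rows>= 2.4
-> (np.float64(0.34196694220563917), np.float64(-0.22210990447061188), 0.2, -84.33) shift [-0.131  0.67   0.333] turn 0.109 rows>= 2.3
-> (np.float64(0.34196694220563917), np.float64(-0.22210990447061188), 0.068, -84.33) shift [0.   0.   0.88] turn -0.0 rows>= 2.6
```

Request:
{"op": "drive_tool", "data": {
  "steps": [
    [-0.856, -0.193, -0.152, 0, 0, 0.111, 1],
    [-0.856, -0.193, -0.152, 0, 0, 0.111, 1],
    [-0.856, -0.193, -0.152, 0, 0, 0.111, 1],
    [-0.856, -0.193, -0.152, 0, 0, 0.111, 1]
  ]
}}

```text
clock: 45.3
tool_pos: [0.47, 0.238, 0.2522]
tool_rot: [0.0, 0.82, 0.572, -0.001]
ft_force: [-0.0, 1.6, -0.2]
grip_width: 0.0501
gripper_force: 0.0
```

Request:
{"op": "drive_tool", "data": {
  "steps": [
    [-0.911, -0.165, 0, 0, 0, 0.256, 1],
    [-0.911, -0.165, 0, 0, 0, 0.256, 1],
    [-0.911, -0.165, 0, 0, 0, 0.256, 1],
    [-0.911, -0.165, 0, 0, 0, 0.256, 1]
  ]
}}

```text
clock: 45.7
tool_pos: [0.3995, 0.1187, 0.2513]
tool_rot: [-0.0, 0.915, 0.404, -0.001]
ft_force: [0.3, -0.4, 0.1]
grip_width: 0.0178
gripper_force: 0.0
```

Request:
{"op": "drive_tool", "data": {
  "steps": [
    [-0.818, 0.288, 0, 0, 0, 0.233, 1],
    [-0.818, 0.288, 0, 0, 0, 0.233, 1],
    [-0.818, 0.288, 0, 0, 0, 0.233, 1],
    [-0.818, 0.288, 0, 0, 0, 0.233, 1]
  ]
}}

```text
clock: 46.1
tool_pos: [0.3509, -0.0012, 0.2522]
tool_rot: [0.0, 0.971, 0.239, -0.0]
ft_force: [0.2, 0.3, 0.4]
grip_width: 0.0004
gripper_force: 0.0
```

Request:
{"op": "drive_tool", "data": {
  "steps": [
    [-0.464, 0.659, 0, 0, 0, 0.151, 1],
    [-0.464, 0.659, 0, 0, 0, 0.151, 1],
    [-0.464, 0.659, 0, 0, 0, 0.151, 1],
    [-0.464, 0.659, 0, 0, 0, 0.151, 1]
  ]
}}

```text
clock: 46.5
tool_pos: [0.3365, -0.1205, 0.2521]
tool_rot: [-0.0, 0.992, 0.129, -0.0]
ft_force: [0.6, 0.2, -0.9]
grip_width: 0.0009
gripper_force: 0.0
```

Request:
{"op": "drive_tool", "data": {
  "steps": [
    [-0.131, 0.67, 0.333, 0, 0, 0.109, 1],
    [-0.131, 0.67, 0.333, 0, 0, 0.109, 1],
    [-0.131, 0.67, 0.333, 0, 0, 0.109, 1],
    [-0.131, 0.67, 0.333, 0, 0, 0.109, 1],
    [-0.131, 0.67, 0.333, 0, 0, 0.109, 1]
  ]
}}

```text
clock: 47.0
tool_pos: [0.3437, -0.22, 0.2027]
tool_rot: [-0.001, 0.999, 0.05, 0.0]
ft_force: [0.8, -0.1, 0.5]
grip_width: 0.0006
gripper_force: 0.0
```

Run:
```python
from h import *
a=np.radians(5.67);o=np.array([.4166,-.2147]);ex=np.array([np.cos(a),np.sin(a)])
s=o-.075*ex
plan([(*s,.068,-84.33)]+[(*(o+ex*x),.068,-84.33) for x in(-.03,.1,.22,.25)])
```

```text
from [ 0.3437 -0.22    0.2027] -84.27
-> (np.float64(0.34196694220563917), np.float64(-0.22210990447061188), 0.068, -84.33) shift [-0.013  0.013  0.898] turn 0.001 rows>= 2.7
-> (np.float64(0.38674677688225567), np.float64(-0.21766396178824476), 0.068, -84.33) shift [ 0.3  0.  -0. ] turn -0.0 rows>= 0.9
-> (np.float64(0.5161107437258146), np.float64(-0.2048201273725175), 0.068, -84.33) shift [ 0.867  0.    -0.   ] turn -0.0 rows>= 2.6
-> (np.float64(0.6355236361967919), np.float64(-0.1929642802195385), 0.068, -84.33) shift [ 0.8 -0.  -0. ] turn -0.0 rows>= 2.4
-> (np.float64(0.6653768593145362), np.float64(-0.19000031843129375), 0.068, -84.33) shift [ 0.2  0.  -0. ] turn -0.0 rows>= 0.6
```

Down in front of the pull, then push gently along tool +x.

Request:
{"op": "drive_tool", "data": {
  "steps": [
    [-0.01, 0.01, 0.3, 0, 0, 0, 1],
    [-0.01, 0.01, 0.6, 0, 0, 0, 1],
    [-0.01, 0.01, 0.88, 0, 0, 0, 1],
    [-0.01, 0.01, 0.88, 0, 0, 0, 1],
    [0.13, 0.01, 0.88, 0, 0, 0, 1],
    [0.22, 0.01, 0.88, 0, 0, 0, 1],
    [0.3, 0.01, 0.88, 0, 0, 0, 1],
    [0.37, 0.01, 0.88, 0, 0, 0, 1]
  ]
}}

```text
clock: 47.8
tool_pos: [0.3999, -0.2179, 0.0727]
tool_rot: [0.001, 0.999, 0.05, 0.001]
ft_force: [-1.7, -0.1, 1.9]
grip_width: 0.0007
gripper_force: 1.0
```

Request:
{"op": "drive_tool", "data": {
  "steps": [
    [0.1, 0, 0, 0, 0, 0, 1],
    [0.2, 0, 0, 0, 0, 0, 1],
    [0.3, 0, 0, 0, 0, 0, 1],
    [0.4, 0, 0, 0, 0, 0, 1],
    [0.5, 0, 0, 0, 0, 0, 1],
    [0.6, 0, 0, 0, 0, 0, 1],
    [0.7, 0, 0, 0, 0, 0, 1],
    [0.8, 0, 0, 0, 0, 0, 1]
  ]
}}

```text
clock: 48.6
tool_pos: [0.5187, -0.2059, 0.0718]
tool_rot: [0.0, 0.999, 0.049, 0.0]
ft_force: [-2.6, -1.5, 2.3]
grip_width: 0.0006
gripper_force: 1.2
```

Request:
{"op": "drive_tool", "data": {
  "steps": [
    [0.1, 0, 0, 0, 0, 0, 1],
    [0.2, 0, 0, 0, 0, 0, 1],
    [0.3, 0, 0, 0, 0, 0, 1],
    [0.4, 0, 0, 0, 0, 0, 1],
    [0.5, 0, 0, 0, 0, 0, 1],
    [0.6, 0, 0, 0, 0, 0, 1],
    [0.7, 0, 0, 0, 0, 0, 1],
    [0.7, 0, 0, 0, 0, 0, 1]
  ]
}}

```text
clock: 49.4
tool_pos: [0.6242, -0.1952, 0.0718]
tool_rot: [0.0, 0.999, 0.049, 0.001]
ft_force: [-0.1, 0.1, 0.6]
grip_width: 0.0003
gripper_force: 0.0
```

```bash
cat > dr.py <<'E'
from h import *
a=np.radians(5.67);o=np.array([.4166,-.2147]);ex=np.array([np.cos(a),np.sin(a)]);ey=np.array([-ex[1],ex[0]]);R=np.array([ex,ey])
s=read_state();print("tcp local",R@(s["tool_pos"][:2]-o),s["tool_pos"][2],s["ft_force"])
for n in("top","side"):
    f,W=cloud(n);T=(W[...,:2]-o)@R.T;z=W[...,2]
    k=(abs(z-.097)<.006)&(T[...,0]>.1)&(T[...,0]<.30)&(abs(T[...,1])<.2)&(abs(T[...,1])>.11);print(n,"panel",k.sum(),np.percentile(T[k][:,0],[2,10,50,90]).round(4) if k.sum() else 0)
E
python3 dr.py
```

```text
tcp local [ 0.20850996 -0.00111949] 0.07178351530944464 [-0.13293     0.06401913  0.55494838]
top panel 212 [0.2452 0.2457 0.2549 0.2642]
side panel 333 [0.2424 0.2443 0.251  0.2619]
```

Request:
{"op": "drive_tool", "data": {
  "steps": [
    [0.04, 0, 0, 0, 0, 0, 1],
    [0.08, 0, 0, 0, 0, 0, 1],
    [0.12, 0, 0, 0, 0, 0, 1],
    [0.16, 0, 0, 0, 0, 0, 1],
    [0.2, 0, 0, 0, 0, 0, 1],
    [0.23, 0, 0, 0, 0, 0, 1],
    [0.26, 0, 0, 0, 0, 0, 1],
    [0.26, 0, 0, 0, 0, 0, 1]
  ]
}}

```text
clock: 50.3
tool_pos: [0.6615, -0.1919, 0.0706]
tool_rot: [0.0, 0.999, 0.049, 0.0]
ft_force: [0.9, -0.7, -0.6]
grip_width: 0.0006
gripper_force: 0.0
```

```bash
python3 dr.py
```

```text
tcp local [ 0.245971   -0.00150871] 0.07055016004333958 [ 0.92794369 -0.69781273 -0.61027504]
top panel 230 [0.2753 0.277  0.2852 0.295 ]
side panel 331 [0.2728 0.2752 0.2818 0.2937]
```

Request:
{"op": "drive_tool", "data": {
  "steps": [
    [0.02, 0, 0, 0, 0, 0, 1],
    [0.04, 0, 0, 0, 0, 0, 1],
    [0.06, 0, 0, 0, 0, 0, 1],
    [0.06, 0, 0, 0, 0, 0, 1]
  ]
}}

```text
clock: 50.8
tool_pos: [0.6689, -0.1911, 0.0703]
tool_rot: [-0.0, 0.999, 0.049, -0.002]
ft_force: [-6.9, -0.3, 4.0]
grip_width: 0.0006
gripper_force: 3.7
```

```bash
python3 dr.py
```

```text
tcp local [ 0.253381   -0.00145701] 0.07033105375438853 [-6.86886828 -0.25444954  4.04452306]
top panel 197 [0.2821 0.2834 0.2911 0.298 ]
side panel 304 [0.2788 0.2809 0.2875 0.2979]
```

Request:
{"op": "drive_tool", "data": {
  "steps": [
    [0.02, 0, 0, 0, 0, 0, 1],
    [0.04, 0, 0, 0, 0, 0, 1],
    [0.06, 0, 0, 0, 0, 0, 1],
    [0.06, 0, 0, 0, 0, 0, 1]
  ]
}}

```text
clock: 51.3
tool_pos: [0.6693, -0.191, 0.0703]
tool_rot: [-0.001, 0.999, 0.049, -0.012]
ft_force: [-38.4, -0.9, 23.8]
grip_width: 0.0006
gripper_force: 19.5
```

```bash
python3 dr.py
```

```text
tcp local [ 0.25379971 -0.0014312 ] 0.07032830611834126 [-38.39683298  -0.86043804  23.80356358]
top panel 194 [0.2817 0.2833 0.2903 0.2981]
side panel 294 [0.28   0.282  0.2881 0.2976]
```

Request:
{"op": "drive_tool", "data": {
  "steps": [
    [-0.06, 0, 0, 0, 0, 0, 1],
    [-0.2, 0, 0, 0, 0, 0, 1],
    [-0.4, 0, 0, 0, 0, 0, 1],
    [-0.4, 0, -0.3, 0, 0, 0, 1],
    [-0.4, 0, -0.9, 0, 0, 0, 1],
    [-0.4, 0, -0.9, 0, 0, 0, 1],
    [-0.4, 0, -0.9, 0, 0, 0, 1],
    [-0.4, 0, -0.9, 0, 0, 0, 1]
  ]
}}

```text
clock: 52.2
tool_pos: [0.6204, -0.1962, 0.2069]
tool_rot: [0.001, 0.999, 0.049, 0.002]
ft_force: [0.1, 0.3, -0.4]
grip_width: 0.0004
gripper_force: 0.0
```

```bash
python3 dr.py
python3 - <<'E'
from rim import *
from meas import burros
rim("side",.106,(.5245,.3604));f,W=cloud("top");burros(W,f["image"]);rim("top",.106,(.5245,.3604))
f,W=cloud("side");burros(W,f["image"])
E
```

```text
tcp local [ 0.2046737  -0.00174393] 0.20691019628207638 [ 0.085184    0.28709364 -0.35926038]
top panel 126 [0.2826 0.2836 0.2898 0.2977]
side panel 303 [0.279  0.2809 0.2878 0.2974]
side rim 87 0.52 0.3594 0.0385 z 0.1033
saddle [282. 184.] 96 ztop 0.068 mean [0.589 0.184] rect [0.588 0.184] [0.045 0.035] 4.4
saddle [272. 207.] 95 ztop 0.069 mean [0.497 0.221] rect [0.498 0.222] [0.03  0.041] 78.4
saddle [268. 230.] 94 ztop 0.069 mean [0.411 0.235] rect [0.411 0.238] [0.036 0.042] 80.1
saddle [173. 232.] 150 ztop 0.106 mean [0.404 0.572] rect [0.404 0.574] [0.045 0.044] 2.5
top rim 85 0.5234 0.3592 0.0354 z 0.1044
saddle [193. 140.] 79 ztop 0.105 mean [0.405 0.567] rect [0.405 0.569] [0.044 0.045] 4.6
saddle [306. 171.] 63 ztop 0.067 mean [0.59  0.181] rect [0.589 0.18 ] [0.038 0.042] 87.3
saddle [278. 178.] 63 ztop 0.066 mean [0.499 0.219] rect [0.498 0.217] [0.03  0.045] 77.3
saddle [255. 188.] 82 ztop 0.067 mean [0.409 0.233] rect [0.411 0.232] [0.035 0.048] 84.4
```

Run:
```python
from h import *
f,W=cloud("top");g,V=cloud("side")
A=cv2.resize(f["image"][155:255,205:305],(400,400),interpolation=3);B=cv2.resize(g["image"][130:220,205:335],(400,277),interpolation=3)
c=np.zeros((400,800,3),np.uint8);c[:,:400]=A;c[:277,400:]=B;cv2.imwrite("pics/fin.png",c[:,:,::-1])
H=hsv(f)
byaw(W,f["image"],(.588,.183));byaw(W,f["image"],(.498,.221))
byaw(V,g["image"],(.588,.183))
```

```text
(0.588, 0.183) pca 62.518136932125564 low pca 37.86771837865635 rect [0.589 0.191] [0.116 0.113] 79.3 saddle->head 73.17486794879942
(0.498, 0.221) pca 78.22975605297626 low pca 80.55691855039612 rect [0.503 0.233] [0.107 0.048] 78.4 saddle->head 76.26418969387265
(0.588, 0.183) pca 59.667977847106116 low pca 40.301445491576175 rect [0.599 0.178] [0.125 0.098] 63.6 saddle->head 74.83054336559222
```

View pics/fin.png

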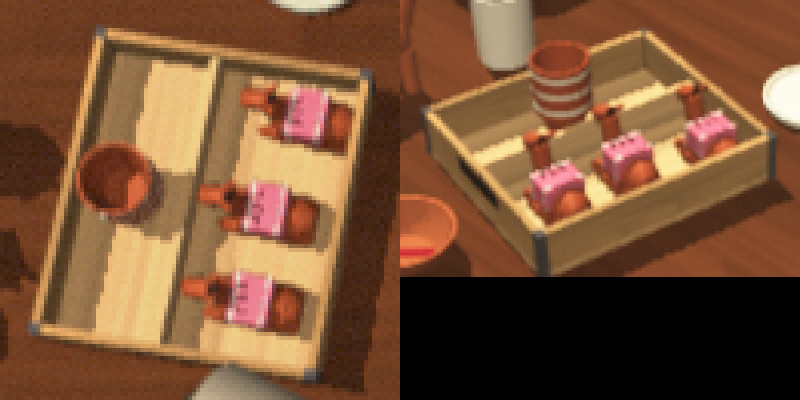

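Run:
```python
from h import *
a=np.radians(-10.5);C=np.array([.511,.286]);X=np.array([np.cos(a),np.sin(a)]);R=np.array([X,[-X[1],X[0]]])
for n in("top","side")*2:
    f,W=cloud(n);H=hsv(f)
    for c in((.588,.183),(.498,.221),(.411,.235)):
        m=(H[...,0]>160)&(H[...,0]<178)&(H[...,1]>60)&(np.hypot(W[...,0]-c[0],W[...,1]-c[1])<.04)&(W[...,2]>.058)
        p=W[m];q=(p[:,:2]-C)@R.T;s=np.linalg.lstsq(np.c_[q-q.mean(0),np.ones(len(q))],p[:,2],rcond=None)[0];print(n,len(p),"centre",q.mean(0).round(3),"slopes",s.round(3))
```

```text
top 69 centre [ 0.096 -0.085] slopes [-0.012 -0.076  0.064]
top 77 centre [-0.001 -0.064] slopes [ 0.017 -0.078  0.064]
top 80 centre [-0.089 -0.067] slopes [ 0.012 -0.102  0.064]
side 52 centre [ 0.097 -0.086] slopes [-0.037 -0.171  0.064]
side 56 centre [ 0.001 -0.067] slopes [-0.003 -0.115  0.064]
side 67 centre [-0.088 -0.069] slopes [-0.017 -0.125  0.064]
top 70 centre [ 0.095 -0.085] slopes [ 0.    -0.158  0.065]
top 78 centre [-0.001 -0.065] slopes [ 0.023 -0.078  0.064]
top 81 centre [-0.088 -0.067] slopes [ 0.026 -0.049  0.065]
side 56 centre [ 0.097 -0.087] slopes [ 0.002 -0.131  0.064]
side 60 centre [ 0.001 -0.069] slopes [ 0.016 -0.121  0.064]
side 70 centre [-0.089 -0.07 ] slopes [ 0.018 -0.107  0.064]
```

```bash
python3 -c "
from plant import *
print(hand_in())"
```

```text
the job is handed in; nothing more can be done
None
```

The job is handed in: all three burros sit upright in the wide bay, the three pots are in one nested stack in the narrow bay, and the drawer is pushed home against its stop; one burro was knocked about 2 cm inside the tote, and I left it there because it is still upright within the bay.

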